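# Hang the blue driver bush on the bush tree

### The arm

A 6-joint arm with a two-finger parallel gripper is mounted at the origin on the work surface. World frame = base frame: x ahead of the robot, y to its left, z up, the work surface at z = 0. Lengths are in m, angles in degrees, forces in N, time in s.
With the tool pointing down it reaches from about 0.4 to 0.825 m from the base axis. Payload 7 kg.
Tool frame: the origin (TCP) lies midway between the tips of the shut fingers; the grasp point (between the pads) lies 19 mm behind it (r.hold_point_z is the distance from the TCP to the grasp point, in m); x points along the fingers, y is the direction in which the jaws open and shut, and the axes are right-handed (so a half turn about x gives the same grasp; the last joint's range is limited). The gripper opens to 88 mm and grips with 3 to 60 N. Pads are 19 mm wide; open, the fingers measure 130 mm over their backs; the gripper's body (78 mm by 193 mm) begins 47 mm behind the grasp point.
Start: joints at [92.367, 20.546, 0.682, 0, -70.136, -16.507], TCP at [0.165, 0.655, 0.227] pointing down, gripper open.
Joint ranges: [-176.03, 176.03], [-82.01, 121.73], [-58.28, 71.71], [-173.87, 95.51], [-174.79, -0.11], [-173.66, 173.66]. Speed limits (degrees/s): [136.94, 136.94, 172.46, 180, 180, 180].

### API

Orientations are given as [roll, pitch, yaw] about the fixed x, y, z axes, in that order (R = Rz(yaw) Ry(pitch) Rx(roll)).
In Python, from plant import r, viewer, order gives the robot as it stands. The module is installed in compiled form; this text tells all that it offers.
- The arm moves only by the shell command python3 -m creep 'ROWS' [FORCE]. ROWS is JSON, a list of rows, each an object of numbers: "ax", "ay", "az": the turn, a rotation vector about the tool's x, y, z in degrees; "tx", "ty", "tz": the shift along the tool's x, y, z in m; "fingers": the finger opening in m, from 0 to 0.0876. A call has 1 to 5 rows; each row is the pose to reach, as a shift and turn from the pose commanded when the call began, along the tool's axes at that moment; what a row does not reach only later rows make up. A row lasts 1/10 s, in which the tool goes at most 50 mm and 8.59 degrees, less where a joint would pass 70% of its speed; a pose out of reach is approached as far as the arm can. A call with a gripper value outside its range is refused whole. The fingers move at their own pace and stop on an object; FORCE is the grip in N (left out, the last holds). Time passes only in rows, so rows that repeat a pose let the fingers close. It gives the time, the measured TCP pose, the force and the opening at its end, in the units of the state.
- r.get_state(): the state, without advancing time (a new reading comes with each control period).
- viewer.capture(name): name is "scene" or "top" or "wrist"; returns a dict with "pixels" (384x512x3 uint8, blue, green, red), "depth" (384x512 float32, m along the optical axis (not along the pixel's ray), 0 where there is no reading), "fx", "fy", "cx", "cy" (pixels), "rvec" (rotation vector, rad) and "tvec" (3), from world to camera coordinates, as OpenCV has them; the wrist camera has in their place "T_tool_cam" (4x4, takes a point from camera to tool coordinates, whose origin is the TCP and whose axes are the tool frame's). Camera axes: x right, y down, z forward; pixel columns grow to the right and rows downward; lengths in m; the calibration is good to about 2 mm. A picture is of the moment at which its call begins: read the wrist's pose just before it.
- order.close_job(): hands the job in, once; it reports no verdict.
The state is a dict: "time_s": time; "joints": joint angles; "qd": joint speeds; "joint_torque": joint torques, N m; "tcp_pos": TCP position; "eef_rot": TCP orientation; "contact_force": force on the tool from outside, world axes, zero at the start; "moment": the same for the moment, N m; "gripper_width": finger opening in m.
Only numpy, scipy, OpenCV 4.12 (cv2) and the standard library are available. Lean on these libraries where they do the work, as an engineer would, in place of code of your own. Each camera call takes 0.05 s, during which the arm holds its last target.

### The job

Turn the bush tree until its one free branch stands over the red arrow on the base. Then slide the blue bush, flange down, onto that branch's pin and push the green sleeve down with it until you feel the sleeve bottom on its stop: settle at a firm but gentle 15 N or so, hold it for about half a second, never go over 25 N, and keep the fingers themselves off the sleeve. Let go, leaving the bush upright on the sleeve and the branch still over the arrow, and leave everything else on the bench where it is.

Things in the scene. Friction and masses are not known exactly. Their poses are not given: they have to be found in the camera images.
- tree (a joint): Turning head: green hub, four green arms 90 degrees apart (upper face 100 mm above the bench), each with an upright steel pin 95 mm from the axis. Three pins carry fixed bushes (up to 68 mm across, tops to 160 mm); one is free. Rad, anticlockwise from above, range -4 to 4; at +pi or -pi the free pin is over the red arrow. Stiff (2.6 N at a pin), stays where left.
- tree_base: The tree's fixed base: grey disc 224 mm across and 12 mm thick, bolted down, with a post. Origin on the tree's vertical axis at bench height (the hinge axis passes through it); its -x axis points along the red arrow, out towards the robot.
- load_mark (a point): The head of the red arrow, on the base's upper face, 95 mm from the tree's axis: the free pin should stand right above it.
- pin_top (a point): Top centre of the free pin: an upright steel pin 16 mm in diameter, its last 8 mm tapered to 9 mm; its top is 178 mm above the bench and 78 mm above its arm. Its x axis points outwards along the arm. At least the upper 38 mm of the pin are bare above the sleeve at the start.
- sleeve: Green plastic sleeve on the free pin, 34 mm across, 9 mm high; origin: centre of its underside. Slides down under about 6 N, stays where left. It has 8 to 16 mm to go until it bottoms on a brass stop nut, set at a different height each time (top 5 to 13 mm above the arm) and not measured: feel for the steep rise of force.
- bush_center (a point): The loose blue bush, 44 mm high, flange down on the bench: flange 60 mm in diameter and 8 mm high, above it a boss 36 mm in diameter and 36 mm high (the place to grip), through bore 19 mm; 0.10 to 0.19 kg. The point is on its axis, half-way up (22 mm above its underside); z along the axis, up.
- bearing_center (a point): Bystander: steel bearing ring 60 mm across, 16 mm high, bore 32 mm; its centre.
- adhesive_center (a point): Bystander: red bottle with white cap, 38 mm across and 75 mm high; its centre.
- dish: Bystander: green magnetic dish 110 mm across, 22 mm high; origin under its centre.
- wrench: Bystander: steel wrench 180 mm long, lying along its x axis.
- driver: Bystander: red screwdriver, lying along its x axis.
- weight: Bystander: dark steel drift 56 mm across and 70 mm high; origin under its centre.
There are look-alikes about, which are no part of the job. Of the things that look like the part that bears bush_center, take the one that is farthest from the robot's base at the start.

How it is judged:
By the outcome, as a careful person would: the job done as asked, in the order asked, and still so for the second after the job is handed in, with the robot touching nothing.
It also fails if it takes over 70 s, if anything falls off the work surface, if the arm or the gripper's body presses on something with over 40 N, if the wrist force passes 120 N, or if a joint passes its speed limit or range.

## Working session

There is one attempt and no reset: what is moved stays moved. The work goes in short steps, Python scripts to look and compute and a shell command to move; the robot and the scene stay as the last step left them, time stands still between calls to the robot, and variables do not carry over. Pictures are saved under pics/ and viewed, and the job is handed in when it is done.

```bash
mkdir -p pics
cat > h.py <<'E'
import numpy as np, cv2, sys
from plant import r, viewer, order
from scipy.spatial.transform import Rotation as R
def cap(name,fn=None):
    s=r.get_state(); d=viewer.capture(name)
    if 'rvec' in d:
        Rm=cv2.Rodrigues(np.array(d['rvec'],float))[0]; t=np.array(d['tvec'],float).ravel()
        T=np.eye(4); T[:3,:3]=Rm.T; T[:3,3]=-Rm.T@t
    else:
        W=np.eye(4); W[:3,:3]=R.from_euler('xyz',s['eef_rot'],degrees=True).as_matrix(); W[:3,3]=s['tcp_pos']
        T=W@np.array(d['T_tool_cam'])
    d['T']=T
    if fn: cv2.imwrite('pics/'+fn,d['pixels']); np.savez('pics/'+fn[:-4]+'.npz',depth=d['depth'],pix=d['pixels'],T=T,k=np.array([d['fx'],d['fy'],d['cx'],d['cy']]))
    return d
def load(fn):
    z=np.load('pics/'+fn+'.npz'); k=z['k']
    return dict(depth=z['depth'],pixels=z['pix'],T=z['T'],fx=k[0],fy=k[1],cx=k[2],cy=k[3])
def pt(d,u,v):
    z=d['depth'][int(round(v)),int(round(u))]
    p=np.array([(u-d['cx'])/d['fx']*z,(v-d['cy'])/d['fy']*z,z,1]); return (d['T']@p)[:3]
def ptz(d,u,v,Z):
    w=d['T'][:3,:3]@np.array([(u-d['cx'])/d['fx'],(v-d['cy'])/d['fy'],1]); o=d['T'][:3,3]
    return o+w*(Z-o[2])/w[2]
def cloud(d):
    v,u=np.mgrid[:384,:512]; z=d['depth']
    p=np.stack([(u-d['cx'])/d['fx']*z,(v-d['cy'])/d['fy']*z,z],-1)
    return p@d['T'][:3,:3].T+d['T'][:3,3]
def proj(d,P):
    T=np.linalg.inv(d['T']); p=T[:3,:3]@np.array(P)+T[:3,3]
    return d['fx']*p[0]/p[2]+d['cx'], d['fy']*p[1]/p[2]+d['cy']
def crop(d,fn,u0,v0,u1,v1,k=4):
    cv2.imwrite('pics/'+fn,cv2.resize(d['pixels'][v0:v1,u0:u1],None,fx=k,fy=k,interpolation=cv2.INTER_CUBIC))
E
python3 - <<'E'
from h import *
for n in('scene','top','wrist'): cap(n,n+'0.png')
print(r.get_state(), r.hold_point_z)
E
```

```text
{'time_s': 0.15, 'joints': array([ 9.23657422e+01,  2.05826495e+01,  6.45646397e-01, -1.40245795e-02,
       -7.01333624e+01, -1.65070052e+01]), 'qd': array([-0.03501501, -0.15695116,  0.1112427 ,  0.12178962, -0.06636097,
       -0.07870151]), 'joint_torque': array([-2.01616815e-03, -5.83269417e+01,  2.93290454e+01,  7.00122669e+00,
        8.78724939e-03, -1.10650385e-04]), 'tcp_pos': array([0.16484944, 0.65419496, 0.2258312 ]), 'eef_rot': array([ 95.89487226,  89.92840954, -98.25116478]), 'contact_force': array([-0.19518464, -0.74896985,  0.42084743]), 'moment': array([ 0.00202988,  0.0147074 , -0.02487697]), 'gripper_width': 0.08771905337643224} 0.0188
```

View pics/scene0.png

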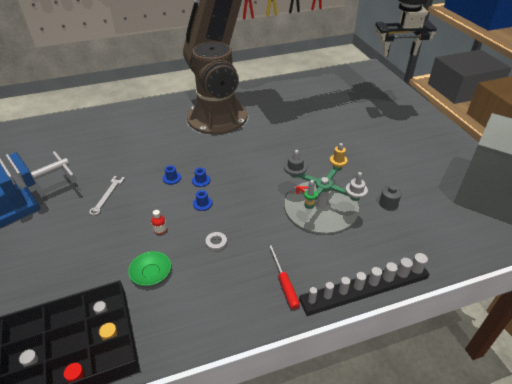

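View pics/top0.png

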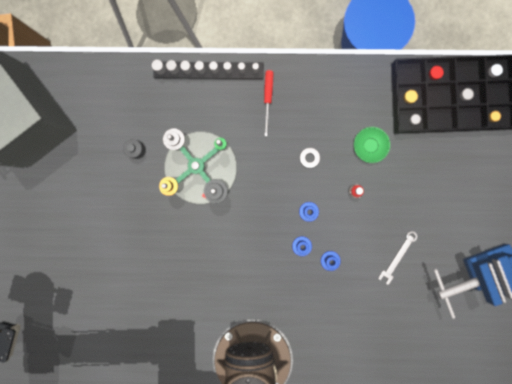

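View pics/wrist0.png

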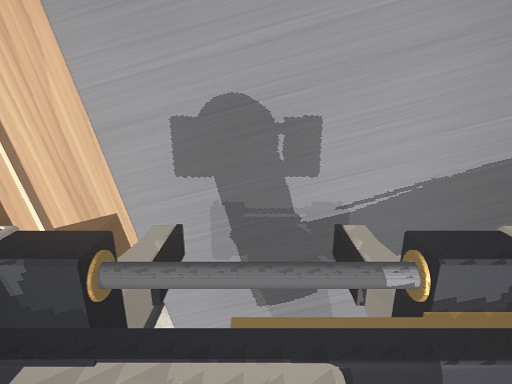

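The top view shows three blue bushes at (309,212), (302,246) and (331,261). The tree hub is at (196,166), and its free pin looks to be the green-topped one at (220,144). The bush farthest from the base (253,355) should be the one at (309,212). I'll measure it and confirm in a crop.

Run:
```python
from h import *
d=load('top0')
crop(d,'t_tree.png',120,110,260,220,5); crop(d,'t_bush.png',270,180,370,280,6)
s=load('scene0'); crop(s,'s_tree.png',260,130,420,240,5); crop(s,'s_bush.png',140,150,240,250,6)
for n,p in dict(b1=(309,212),b2=(302,246),b3=(331,261)).items():
    C=cloud(d); u,v=p; c=C[v-14:v+15,u-14:u+15].reshape(-1,3); c=c[(c[:,2]>.003)&(c[:,2]<.06)]
    top=c[c[:,2]>.036]; fl=c[c[:,2]<.02]
    mid=lambda a:(a.max(0)+a.min(0))/2
    print(n,'top',mid(top),np.ptp(top,0),'fl',mid(c),np.ptp(c,0), np.hypot(*mid(top)[:2]))
C=cloud(d)
for n,p in dict(hub=(196,166),free=(220,144),white=(174,139),yel=(169,186),grey=(215,190),wt=(135,149),brg=(316,158),adh=(358,191),dish=(372,145),drv1=(268,85),drv2=(266,134),rack=(264,70)).items(): print(n,pt(d,*p))
```

```text
b1 top [ 0.45861099 -0.16936256  0.04432012] [0.03295571 0.03313309 0.01628048] fl [ 0.45578719 -0.17163602  0.02774641] [0.08704501 0.08687001 0.0494279 ] 0.48888415080719766
b2 top [ 0.35068818 -0.14985073  0.04324439] [0.03322352 0.0328993  0.01278555] fl [ 0.34929015 -0.15164741  0.0263345 ] [0.08376736 0.086439   0.04660533] 0.38136261001170296
b3 top [ 0.30774951 -0.23702804  0.04273492] [0.03294851 0.03300929 0.01273406] fl [ 0.30627945 -0.24106122  0.02605132] [0.08604338 0.08676097 0.04610125] 0.3884482680130235
hub [0.58588795 0.16240874 0.10859938]
free [0.64293709 0.08825451 0.16774335]
white [0.65780824 0.21901201 0.14547427]
yel [0.52669188 0.22732189 0.15953882]
grey [0.51744703 0.09936554 0.17129386]
wt [0.63831851 0.35672171 0.04943553]
brg [ 0.62135893 -0.18986738  0.01601781]
adh [ 0.52155405 -0.30612131  0.07748259]
dish [ 0.66452702 -0.36230176  0.0062513 ]
drv1 [ 0.84149579 -0.03991299  0.02636221]
drv2 [ 0.69284472 -0.03594408  0.01740951]
rack [ 8.94819575e-01 -2.67566317e-02  4.72966149e-04]
```

Run:
```python
import cv2,numpy as np
a=cv2.imread('pics/t_bush.png');b=cv2.imread('pics/s_bush.png');cv2.imwrite('pics/bb.png',cv2.resize(np.hstack([a,b]),(800,400)))
```

```text
(no output)
```

View pics/t_tree.png

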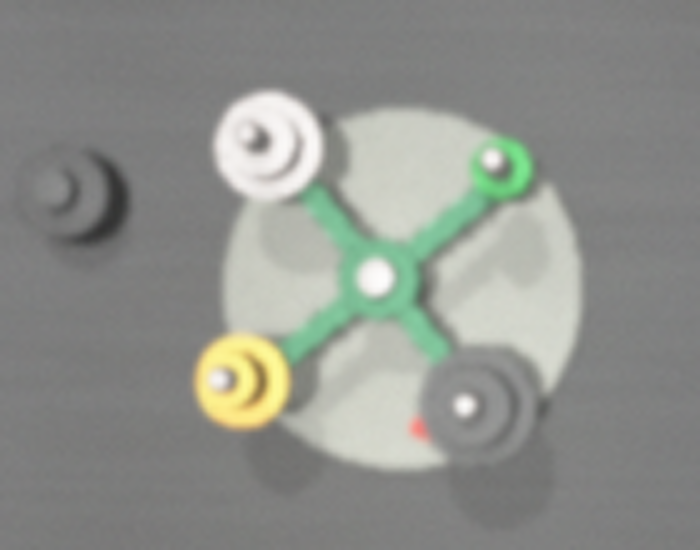

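View pics/s_tree.png

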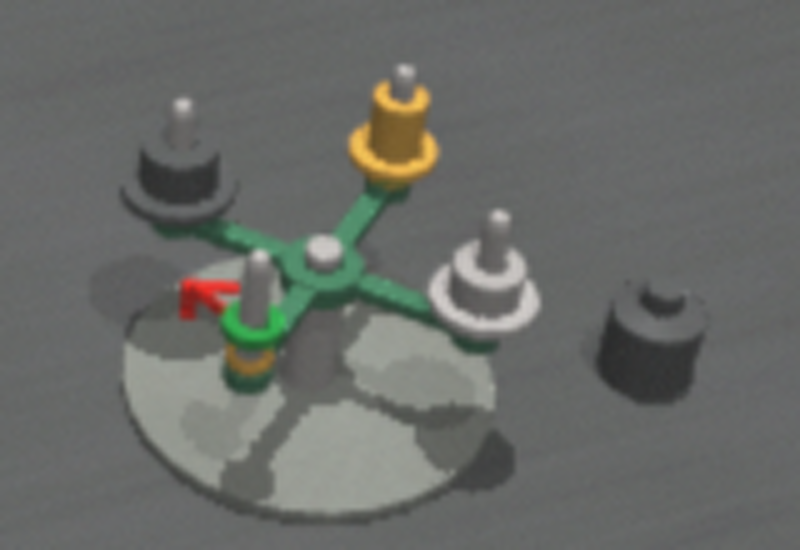

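View pics/bb.png

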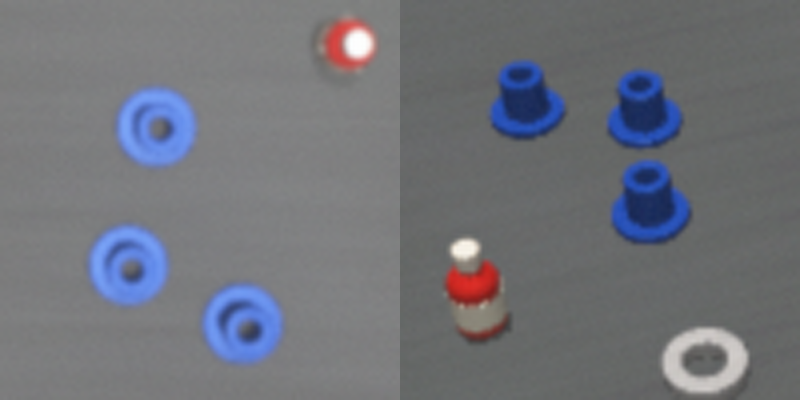

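The crop confirms three identical blue bushes: b1 at top (309,212), r=0.489; b2 at (302,246), r=0.381; b3 at (331,261), r=0.388. b1 is the farthest, so b1 is the target. The free pin is at top (220,144), with a green sleeve over a brass nut. Next I'll measure the tree geometry.

Run:
```python
from h import *
d=load('top0'); C=cloud(d); im=d['pixels'].astype(int)
# base disc
m=np.zeros((384,512),bool); m[120:215,155:245]=1
reg=m&(abs(C[...,2]-.012)<.006)&(im.min(-1)>140)
k=(reg*255).astype(np.uint8); cs=max(cv2.findContours(k,0,2)[0],key=cv2.contourArea)
h=cv2.convexHull(cs)[:,0,:]
P=np.array([ptz(d,u,v,.012)[:2] for u,v in h])
from scipy.optimize import least_squares
f=least_squares(lambda x:np.hypot(*(P-x[:2]).T)-.112+0*x[0],[.58,.15],loss='soft_l1',f_scale=.002)
print('axis disc',f.x, np.abs(f.fun).mean())
print('hub white cap',[pt(d,u,v) for u,v in((195,165),(196,165))], ptz(d,120+376/5,110+278/5,.1086))
for n,u,v,z in(('free',120+492/5,110+159/5,.178),('sleeve',120+501/5,110+168/5,.135),('y',120+219/5,110+379/5,.178),('w',120+251/5,110+137/5,.178),('g',120+465/5,110+405/5,.178),('markpart',120+420/5,110+428/5,.012)): print(n,ptz(d,u,v,z))
s=load('scene0'); 
for n,u,v,z in(('mark l',260+185/5,130+283/5,.012),('mark r',260+238/5,130+290/5,.012),('mark b',260+188/5,130+315/5,.012),('free',260+260/5,130+253/5,.178),('y',260+405/5,130+68/5,.178),('g',260+183/5,130+100/5,.178),('w',260+499/5,130+213/5,.178),('cap',260+324/5,130+242/5,.1086)): print('S',n,ptz(s,u,v,z),pt(s,u,v))
st=r.get_state(); print(R.from_euler('xyz',st['eef_rot'],degrees=True).as_matrix().round(4)); w=load('wrist0'); print(w['T'].round(3),w['fx'])
```

```text
axis disc [0.54367363 0.17890454] 0.0298930536866711
hub white cap [array([0.58827057, 0.16422991, 0.1151928 ]), array([0.58866719, 0.16225699, 0.10983415])] [0.58700134 0.16472184 0.1086    ]
free [0.64764672 0.09155704 0.178     ]
sleeve [0.64785648 0.09129895 0.135     ]
y [0.52670207 0.23726877 0.178     ]
w [0.65792137 0.22239626 0.178     ]
g [0.51460653 0.10391942 0.178     ]
markpart [0.50133682 0.15195986 0.012     ]
S mark l [0.4914062  0.13234277 0.012     ] [0.49603465 0.13011581 0.01660166]
S mark r [0.50841722 0.16121137 0.012     ] [0.64606019 0.08921893 0.15147799]
S mark b [0.51941723 0.12260449 0.012     ] [0.52018673 0.12223096 0.01278958]
S free [0.6496302  0.09799147 0.178     ] [0.6507295  0.09740076 0.17908008]
S y [0.52878412 0.2437427  0.178     ] [0.5265958  0.24512325 0.17615061]
S g [0.51460792 0.11109056 0.178     ] [0.51138652 0.11260353 0.17532148]
S w [0.66187572 0.23122528 0.178     ] [0.66041642 0.23228853 0.1765422 ]
S cap [0.58230474 0.17456429 0.1086    ] [0.58698602 0.17181552 0.11321821]
[[-2.000e-04 -2.444e-01 -9.697e-01]
 [-1.200e-03 -9.697e-01  2.444e-01]
 [-1.000e+00  1.200e-03 -1.000e-04]]
[[-0.244 -0.927 -0.284  0.241]
 [-0.97   0.234  0.07   0.633]
 [ 0.002  0.293 -0.956  0.384]
 [ 0.     0.     0.     1.   ]] 297.0212976280795
```

```bash
python3 -m creep '[{"tx":-0.03,"ty":0.03,"tz":-0.04},{"tx":-0.05,"ty":0.055,"tz":-0.08},{"tx":-0.07,"ty":0.083,"tz":-0.12},{"tx":-0.08,"ty":0.11,"tz":-0.16},{"tx":-0.08,"ty":0.137,"tz":-0.20}]'; python3 -m creep '[{"ty":0.027,"tz":-0.04},{"ty":0.055,"tz":-0.08},{"ty":0.083,"tz":-0.12},{"ty":0.11,"tz":-0.16},{"ty":0.137,"tz":-0.20}]'; python3 -m creep '[{"ty":0.028,"tz":-0.04,"ax":7},{"ty":0.056,"tz":-0.08,"ax":14},{"ty":0.084,"tz":-0.12,"ax":21},{"ty":0.112,"tz":-0.16,"ax":28},{"ty":0.140,"tz":-0.21,"ax":36}]'
```

```text
invalid input
invalid input
invalid input
```

Run:
```python
from h import *
print({k:np.round(v,4) for k,v in r.get_state().items()})
d=cap('wrist','w1.png')
```

```text
{'time_s': np.float64(0.15), 'joints': array([ 9.23657e+01,  2.05826e+01,  6.45600e-01, -1.40000e-02,
       -7.01334e+01, -1.65070e+01]), 'qd': array([-0.035 , -0.157 ,  0.1112,  0.1218, -0.0664, -0.0787]), 'joint_torque': array([-2.00000e-03, -5.83269e+01,  2.93290e+01,  7.00120e+00,
        8.80000e-03, -1.00000e-04]), 'tcp_pos': array([0.1648, 0.6542, 0.2258]), 'eef_rot': array([ 95.8949,  89.9284, -98.2512]), 'contact_force': array([-0.1952, -0.749 ,  0.4208]), 'moment': array([ 0.002 ,  0.0147, -0.0249]), 'gripper_width': np.float64(0.0877)}
```

View pics/w1.png

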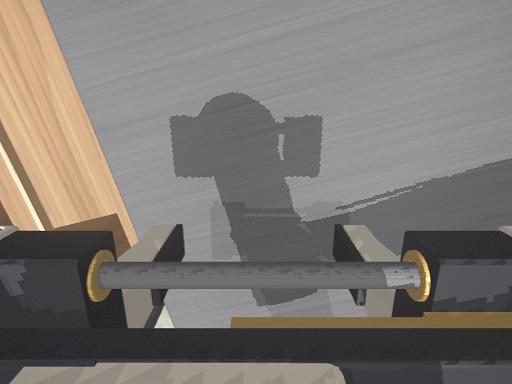

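The picture is unchanged because all the moves were refused. Rows probably need every key.

```bash
python3 -m creep '[{"ax":0,"ay":0,"az":0,"tx":-0.03,"ty":0.027,"tz":-0.04,"fingers":0.05},{"ax":0,"ay":0,"az":0,"tx":-0.05,"ty":0.055,"tz":-0.08,"fingers":0.05},{"ax":0,"ay":0,"az":0,"tx":-0.07,"ty":0.083,"tz":-0.12,"fingers":0.05},{"ax":0,"ay":0,"az":0,"tx":-0.08,"ty":0.11,"tz":-0.16,"fingers":0.05},{"ax":0,"ay":0,"az":0,"tx":-0.08,"ty":0.137,"tz":-0.20,"fingers":0.05}]'
```

```text
time_s: 0.7
tcp_pos: [0.3203, 0.4789, 0.3081]
eef_rot: [-100.4, 89.8, 65.5]
contact_force: [1.6, 1.3, -1.4]
gripper_width: 0.054
```

```bash
python3 -m creep '[{"ax":0,"ay":0,"az":0,"tx":0,"ty":0.027,"tz":-0.04,"fingers":0.04},{"ax":0,"ay":0,"az":0,"tx":0,"ty":0.055,"tz":-0.08,"fingers":0.04},{"ax":0,"ay":0,"az":0,"tx":0,"ty":0.083,"tz":-0.12,"fingers":0.04},{"ax":0,"ay":0,"az":0,"tx":0,"ty":0.11,"tz":-0.16,"fingers":0.04},{"ax":0,"ay":0,"az":0,"tx":0,"ty":0.137,"tz":-0.20,"fingers":0.04}]'
python3 -m creep '[{"ax":7,"ay":0,"az":0,"tx":0,"ty":0.028,"tz":-0.042,"fingers":0.035},{"ax":14,"ay":0,"az":0,"tx":0,"ty":0.056,"tz":-0.084,"fingers":0.035},{"ax":21,"ay":0,"az":0,"tx":0,"ty":0.084,"tz":-0.126,"fingers":0.035},{"ax":28,"ay":0,"az":0,"tx":0,"ty":0.112,"tz":-0.168,"fingers":0.035},{"ax":36,"ay":0,"az":0,"tx":0,"ty":0.14,"tz":-0.21,"fingers":0.035}]'
```

```text
time_s: 1.2
tcp_pos: [0.4805, 0.2964, 0.3064]
eef_rot: [-107.8, 90.0, 58.1]
contact_force: [0.6, 1.1, 0.8]
gripper_width: 0.04
time_s: 1.7
tcp_pos: [0.6485, 0.111, 0.3061]
eef_rot: [-35.9, 90.0, 93.7]
contact_force: [1.5, 0.8, 0.9]
gripper_width: 0.0351
```

Run:
```python
from h import *
print({k:np.round(v,4) for k,v in r.get_state().items()})
d=cap('wrist','w1.png')
```

```text
{'time_s': np.float64(1.7), 'joints': array([ 2.66592e+01,  1.68762e+01,  5.63850e+00, -5.70000e-03,
       -7.87599e+01,  1.29116e+01]), 'qd': array([-45.0014,  25.3541,  34.3935,  -0.1506,  -8.8548, -35.4265]), 'joint_torque': array([  2.4032, -58.9238,  27.5829,   7.1992,   0.1538,   1.2815]), 'tcp_pos': array([0.6485, 0.111 , 0.3061]), 'eef_rot': array([-35.916 ,  89.994 ,  93.6537]), 'contact_force': array([1.5337, 0.7989, 0.8952]), 'moment': array([ 0.2263, -0.1231, -0.0266]), 'gripper_width': np.float64(0.0351)}
```

View pics/w1.png

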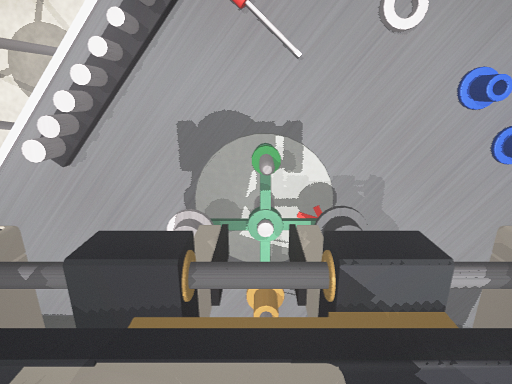

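The wrist image looks the other way from what I expected: image-down is tool +z. It shows the free pin at (266,168), the hub at (265,229), and the red arrow partly hidden at (315,213). I'll back off along +z to see the whole tree.

```bash
python3 -m creep '[{"ax":0,"ay":0,"az":0,"tx":0,"ty":0,"tz":0.04,"fingers":0.035},{"ax":0,"ay":0,"az":0,"tx":-0.02,"ty":0,"tz":0.08,"fingers":0.035},{"ax":0,"ay":0,"az":0,"tx":-0.02,"ty":0,"tz":0.11,"fingers":0.035},{"ax":0,"ay":0,"az":0,"tx":-0.02,"ty":0,"tz":0.11,"fingers":0.035},{"ax":0,"ay":0,"az":0,"tx":-0.02,"ty":0,"tz":0.11,"fingers":0.035}]'
python3 - <<'E'
from h import *
s=r.get_state();print(s['time_s'],s['tcp_pos'],np.abs(s['qd']).max(),s['contact_force'])
d=cap('wrist','w2.png')
crop(d,'w2c.png',150,60,370,240,3.6)
E
```

```text
time_s: 2.25
tcp_pos: [0.5765, 0.1978, 0.3263]
eef_rot: [-85.3, 90.0, 44.7]
contact_force: [0.2, 0.5, 0.3]
gripper_width: 0.0349
2.25 [0.57653772 0.19776847 0.32627756] 1.3314015395169456 [0.20039558 0.49815934 0.32873777]
```

View pics/w2c.png

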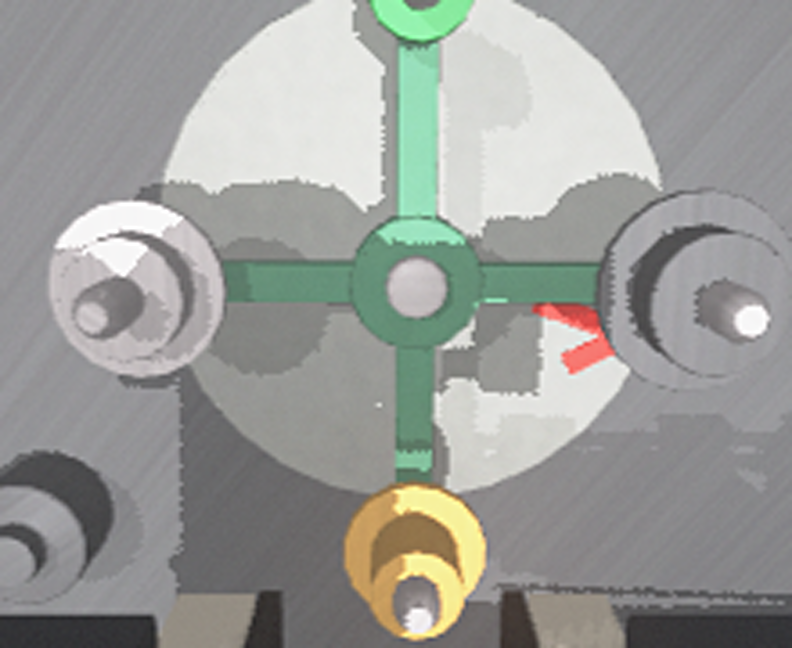

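The crop shows the hub at (417,288), the yellow pin at (418,618), the white at (92,320) and the grey at (752,320). The arrow is half hidden under the grey bush at (570,330). The free pin is above the crop.

Run:
```python
from h import *
d=load('w2'); crop(d,'w2d.png',220,0,310,80,8)
```

```text
(no output)
```

View pics/w2d.png

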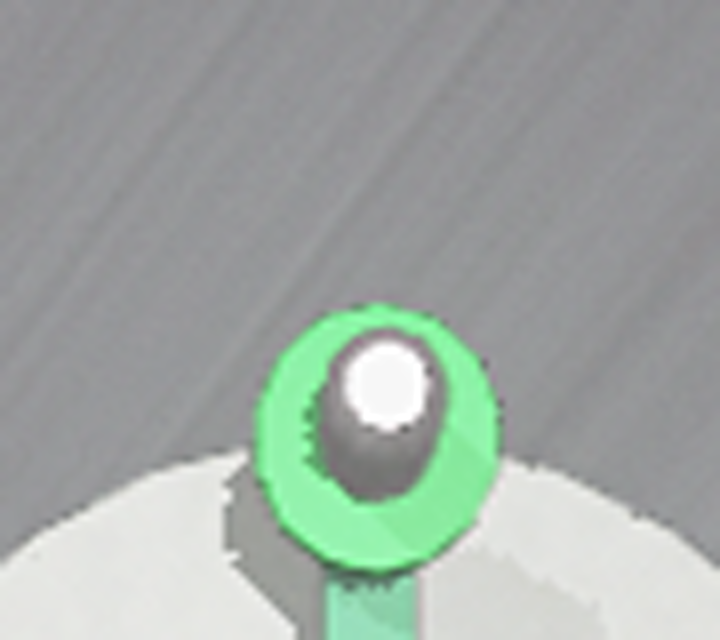

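Run:
```python
from h import *
d=load('w2'); q=lambda x,y:(150+x/3.6,60+y/3.6)
P={}
for n,(u,v),z in(('free',(220+387/8,0+385/8),.178),('w',q(92,320),.178),('y',q(418,619),.178),('g',q(752,321),.178),('hub',q(417,288),.112)):
    P[n]=ptz(d,u,v,z); print(n,P[n],pt(d,u,v))
a=(P['free']+P['y'])/2; b=(P['w']+P['g'])/2; c=(a+b)/2; print(a,b)
for n in('free','w','y','g'): print(n,np.hypot(*(P[n]-c)[:2]),np.degrees(np.arctan2(*(P[n]-c)[1::-1])))
for x,y in((535,305),(535,318),(600,322),(568,365),(605,350)): print(ptz(d,*q(x,y),.012))
# disc center
h=[(163,200),(300,0),(480,10),(600,60),(655,170),(195,385),(250,440),(345,488),(500,480),(630,365),(560,440)]
Q=np.array([ptz(d,*q(*p),.012)[:2] for p in h])
from scipy.optimize import least_squares
f=least_squares(lambda x:np.hypot(*(Q-x[:2]).T)-x[2],[.58,.15,.112]);print(f.x,f.fun.round(4))
```

```text
free [0.6480756  0.09487639 0.178     ] [0.64818109 0.09467567 0.17647228]
w [0.65979799 0.22921486 0.178     ] [0.65998518 0.2297504  0.17625562]
y [0.52672349 0.24072256 0.178     ] [0.52665831 0.24079125 0.17780064]
g [0.51390306 0.10735056 0.178     ] [0.51426898 0.10744053 0.17899219]
hub [0.58692496 0.16792978 0.112     ] [0.58703632 0.16783846 0.11303713]
[0.58739954 0.16779947 0.178     ] [0.58685052 0.16828271 0.178     ]
free 0.09522628164538544 -50.20368517599466
w 0.094992566992658 40.089601079050695
y 0.0945036603802694 129.72809246152156
g 0.09510414233983594 -140.3461301644888
[0.53134254 0.14892825 0.012     ]
[0.52745845 0.15320548 0.012     ]
[0.50412363 0.13598206 0.012     ]
[0.5018091  0.15939978 0.012     ]
[0.49375603 0.14373821 0.012     ]
[0.58744125 0.16913602 0.11008209] [-0.0016  0.0032 -0.0058  0.003   0.0011  0.0017 -0.0003 -0.0004  0.0005
  0.0004 -0.0019]
```

All pins agree: the axis is at (0.5871,0.1680), the radii are 94.5–95.2 mm, and the free pin is at −50.2°. I'll now go over the free pin.

```bash
cat >> h.py <<'E'
def Rw(): return R.from_euler('xyz',r.get_state()['eef_rot'],degrees=True).as_matrix()
def to(P,yaw=None):
    s=r.get_state(); M=Rw(); t=M.T@(np.array(P)-s['tcp_pos']); y=np.degrees(np.arctan2(M[1,1],M[0,1]))
    print('tcp',s['tcp_pos'].round(4),'yaw %.2f'%y,'tilt',np.round(M[:2,0],4),'tx %.4f ty %.4f tz %.4f'%tuple(t), 'ax', None if yaw is None else round((y-yaw+180)%360-180,2),'F',s['contact_force'].round(2),'t',s['time_s'],'w',round(s['gripper_width'],4))
E
python3 -c "
from h import *
to([.648,.0949,.23],-140.2)"
```

```text
tcp [0.5769 0.1972 0.326 ] yaw -140.10 tilt [-0.0002 -0.0002] tx 0.0960 ty 0.0110 tz -0.1241 ax 0.1 F [-0.46 -0.89  1.3 ] t 2.3 w 0.0349
```

```bash
python3 -m creep '[{"ax":0,"ay":0,"az":0,"tx":0.01,"ty":0.003,"tz":-0.04,"fingers":0.035},{"ax":0,"ay":0,"az":0,"tx":0.04,"ty":0.007,"tz":-0.075,"fingers":0.035},{"ax":0,"ay":0,"az":0,"tx":0.07,"ty":0.011,"tz":-0.108,"fingers":0.035},{"ax":0,"ay":0,"az":0,"tx":0.096,"ty":0.011,"tz":-0.124,"fingers":0.035},{"ax":0,"ay":0,"az":0,"tx":0.096,"ty":0.011,"tz":-0.124,"fingers":0.035}]'
python3 -c "
from h import *
to([.648,.0949,.146],-140.2)"
```

```text
time_s: 2.8
tcp_pos: [0.647, 0.0915, 0.2245]
eef_rot: [69.0, 89.5, -161.4]
contact_force: [0.4, 0.3, -0.7]
gripper_width: 0.0351
tcp [0.647  0.0915 0.2245] yaw -140.38 tilt [-0.0082 -0.0028] tx 0.0785 ty -0.0036 tz 0.0017 ax -0.18 F [ 0.36  0.31 -0.72] t 2.8 w 0.0351
```

```bash
python3 -m creep '[{"ax":0,"ay":0,"az":0,"tx":0,"ty":0,"tz":0,"fingers":0.035},{"ax":0,"ay":0,"az":0,"tx":0,"ty":0,"tz":0,"fingers":0.035}]'
python3 -c "
from h import *
to([.648,.0949,.146],-140.2)"
```

```text
time_s: 3.0
tcp_pos: [0.6486, 0.0951, 0.2314]
eef_rot: [-121.5, 89.9, 8.3]
contact_force: [0.1, 0.3, -0.8]
gripper_width: 0.035
tcp [0.6486 0.0951 0.2314] yaw -140.14 tilt [0.0016 0.0002] tx 0.0854 ty 0.0007 tz 0.0003 ax 0.06 F [ 0.14  0.26 -0.8 ] t 3.0 w 0.035
```

```bash
python3 -m creep '[{"ax":0,"ay":0,"az":0,"tx":0.02,"ty":0.0,"tz":0,"fingers":0.03},{"ax":0,"ay":0,"az":0,"tx":0.045,"ty":0.0,"tz":0,"fingers":0.03},{"ax":0,"ay":0,"az":0,"tx":0.07,"ty":0.0,"tz":0,"fingers":0.03},{"ax":0,"ay":0,"az":0,"tx":0.084,"ty":0.0,"tz":0,"fingers":0.03},{"ax":0,"ay":0,"az":0,"tx":0.084,"ty":0.0,"tz":0,"fingers":0.03}]'
python3 -c "
from h import *
to([.648,.0949,.146],-140.2)"
```

```text
time_s: 3.5
tcp_pos: [0.6472, 0.0954, 0.1452]
eef_rot: [68.5, 89.9, -161.6]
contact_force: [-0.5, -0.1, 1.0]
gripper_width: 0.03
tcp [0.6472 0.0954 0.1452] yaw -140.10 tilt [-0.0019 -0.0006] tx -0.0008 ty -0.0003 tz -0.0009 ax 0.1 F [-0.47 -0.08  1.  ] t 3.5 w 0.03
```

Now I'll close gently on the pin.

```bash
python3 -m creep '[{"ax":0,"ay":0,"az":0,"tx":0,"ty":0,"tz":0,"fingers":0.01},{"ax":0,"ay":0,"az":0,"tx":0,"ty":0,"tz":0,"fingers":0.01},{"ax":0,"ay":0,"az":0,"tx":0,"ty":0,"tz":0,"fingers":0.01}]' 8
python3 - <<'E'
from h import *
to([.648,.0949,.146],-140.2)
c=np.array([.5871,.168]); s=r.get_state(); M=Rw(); p=s['tcp_pos'][:2]; 
def arc(d):  # tool shift for turning by -d deg (clockwise) about axis, start frame
    a=np.radians(-d); q=c+np.array([[np.cos(a),-np.sin(a)],[np.sin(a),np.cos(a)]])@(p-c)
    return (M.T@np.array([*(q-p),0]))[1:].round(4)
print(np.hypot(*(p-c)))
for d in (2,4,5,6,8,10,12,15,16,18,20,24,25,30,35,36,40): print(d,arc(d))
E
```

```text
time_s: 3.8
tcp_pos: [0.6492, 0.0956, 0.1479]
eef_rot: [-110.0, 89.8, 19.9]
contact_force: [-0.3, 1.7, 3.5]
gripper_width: 0.0152
tcp [0.6492 0.0956 0.1479] yaw -140.12 tilt [0.0032 0.0012] tx 0.0019 ty 0.0013 tz 0.0002 ax 0.08 F [-0.32  1.75  3.48] t 3.8 w 0.0152
0.09535816629309092
2 [0.0033 0.    ]
4 [0.0067 0.0001]
5 [0.0083 0.0003]
6 [0.01   0.0004]
8 [0.0133 0.0008]
10 [0.0166 0.0012]
12 [0.0199 0.0018]
15 [0.0247 0.0029]
16 [0.0263 0.0034]
18 [0.0295 0.0043]
20 [0.0327 0.0053]
24 [0.0389 0.0078]
25 [0.0404 0.0084]
30 [0.0478 0.0122]
35 [0.0549 0.0166]
36 [0.0563 0.0175]
40 [0.0616 0.0215]
```

```bash
python3 -m creep '[{"ax":4,"ay":0,"az":0,"tx":0,"ty":0.0067,"tz":0.0001,"fingers":0.01},{"ax":10,"ay":0,"az":0,"tx":0,"ty":0.0166,"tz":0.0012,"fingers":0.01},{"ax":16,"ay":0,"az":0,"tx":0,"ty":0.0263,"tz":0.0034,"fingers":0.01},{"ax":20,"ay":0,"az":0,"tx":0,"ty":0.0327,"tz":0.0053,"fingers":0.01},{"ax":25,"ay":0,"az":0,"tx":0,"ty":0.0404,"tz":0.0084,"fingers":0.01}]'
python3 - <<'E'
from h import *
to([.648,.0949,.146],-140.2); p=r.get_state()['tcp_pos'][:2]-[.5871,.168]; print(np.hypot(*p),np.degrees(np.arctan2(p[1],p[0])))
E
```

```text
time_s: 4.3
tcp_pos: [0.6131, 0.0771, 0.1479]
eef_rot: [-73.6, 89.7, 31.1]
contact_force: [0.6, 7.8, 2.4]
gripper_width: 0.0155
tcp [0.6131 0.0771 0.1479] yaw -165.28 tilt [0.0045 0.0027] tx 0.0021 ty -0.0383 tz 0.0083 ax -25.08 F [0.58 7.84 2.41] t 4.3 w 0.0155
0.09454448186298936 -74.05758435985393
```

```bash
python3 -m creep '[{"ax":5,"ay":0,"az":0,"tx":0,"ty":0.0083,"tz":0.0008,"fingers":0.01},{"ax":10,"ay":0,"az":0,"tx":0,"ty":0.0166,"tz":0.0017,"fingers":0.01},{"ax":15,"ay":0,"az":0,"tx":0,"ty":0.0247,"tz":0.0034,"fingers":0.01},{"ax":20,"ay":0,"az":0,"tx":0,"ty":0.0327,"tz":0.0058,"fingers":0.01},{"ax":25,"ay":0,"az":0,"tx":0,"ty":0.0404,"tz":0.0088,"fingers":0.01}]'
python3 -m creep '[{"ax":5,"ay":0,"az":0,"tx":0,"ty":0.0083,"tz":0.0003,"fingers":0.01},{"ax":10,"ay":0,"az":0,"tx":0,"ty":0.0166,"tz":0.0012,"fingers":0.01},{"ax":15,"ay":0,"az":0,"tx":0,"ty":0.0247,"tz":0.0029,"fingers":0.01},{"ax":20,"ay":0,"az":0,"tx":0,"ty":0.0327,"tz":0.0053,"fingers":0.01},{"ax":25,"ay":0,"az":0,"tx":0,"ty":0.0404,"tz":0.0084,"fingers":0.01}]'
python3 - <<'E'
from h import *
to([.648,.0949,.146],-140.2); p=r.get_state()['tcp_pos'][:2]-[.5871,.168]; print(np.hypot(*p),np.degrees(np.arctan2(p[1],p[0])))
a=cap('wrist','w3.png');b=cap('top','t3.png');c=cap('scene','s3.png')
crop(b,'b.png',150,120,250,220,4);crop(c,'c.png',260,130,380,240,4)
b=cv2.imread('pics/b.png');c=cv2.imread('pics/c.png');c=c[:400,:400];o=np.hstack([b,c]);cv2.imwrite('pics/m3.png',o)
E
```

```text
time_s: 4.8
tcp_pos: [0.5722, 0.0753, 0.148]
eef_rot: [-51.0, 89.6, 28.7]
contact_force: [3.7, 6.7, 0.7]
gripper_width: 0.0158
time_s: 5.3
tcp_pos: [0.5343, 0.0908, 0.148]
eef_rot: [-27.8, 89.6, 26.9]
contact_force: [5.6, 3.8, -0.8]
gripper_width: 0.0157
tcp [0.5343 0.0908 0.148 ] yaw 144.70 tilt [0.0059 0.003 ] tx 0.0026 ty -0.0904 tz 0.0690 ax -75.1 F [ 5.57  3.84 -0.77] t 5.3 w 0.0157
0.09352262418812501 -124.37553607834178
```

View pics/w3.png

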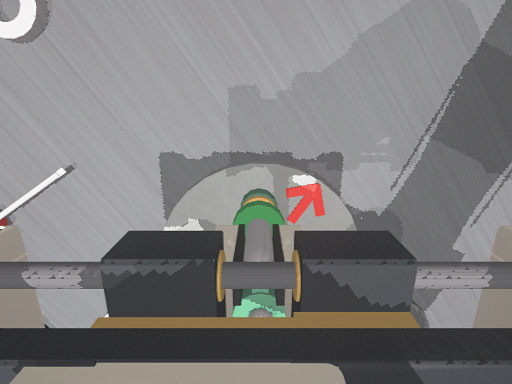

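View pics/m3.png

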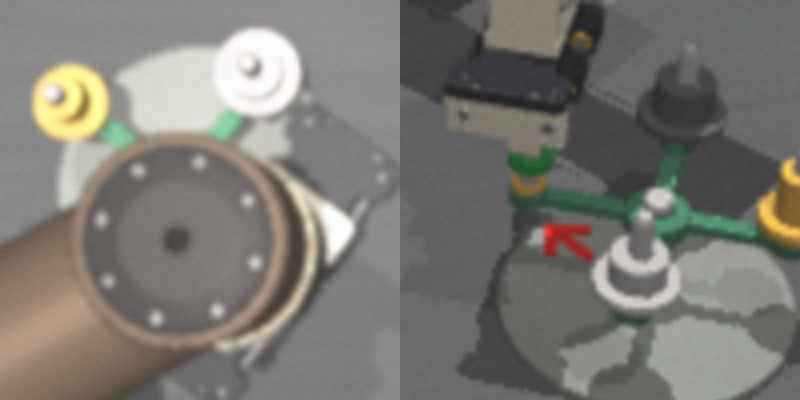

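The wrist view now shows the whole arrow, with its head near (320,185). The scene crop also shows it, with its tip at (545,228).

Run:
```python
from h import *
crop(load('w3'),'w3c.png',280,170,340,230,10)
```

```text
(no output)
```

View pics/w3c.png

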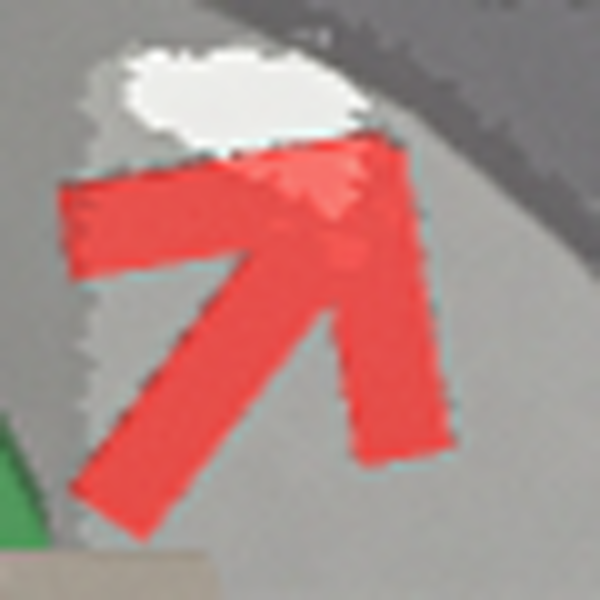

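Run:
```python
from h import *
d=load('w3'); c=np.array([.5871,.168])
P=lambda x,y:ptz(d,280+x/10,170+y/10,.0125)[:2]
A={n:P(*q) for n,q in dict(tip=(400,142),headc=(340,215),tail=(110,513),b1=(65,232),b2=(410,456)).items()}
for n,p in A.items(): print(n,p,np.hypot(*(p-c)),np.degrees(np.arctan2(*(p-c)[::-1])))
m=(A['b1']+A['b2'])/2; v=A['tip']-A['tail']; print(np.degrees(np.arctan2(*v[::-1])),np.degrees(np.arctan2(*(m-c)[::-1])))
s=load('s3'); 
p=ptz(s,260+(545-400)/4,130+228/4,.012)[:2];print(p,np.hypot(*(p-c)),np.degrees(np.arctan2(*(p-c)[::-1])))
```

```text
tip [0.48589607 0.13094443] 0.10777454069919863 -159.88992010342508
headc [0.49513361 0.13408032] 0.09802225065139243 -159.75466960129745
tail [0.53307135 0.14832399] 0.05749991959900798 -159.98952489010844
b1 [0.5194385  0.11917823] 0.08343646626370874 -144.18732550044325
b2 [0.50339161 0.16123005] 0.08398170126234288 -175.37624304052792
-159.7760008580721 -159.83386351614516
[0.49236885 0.12938389] 0.10229953520450559 -157.82227780157035
```

The arrow direction is −159.8° by tail–tip, barb midpoint and axis–tip alike, so I need 35.4° more.

```bash
python3 -m creep '[{"ax":6,"ay":0,"az":0,"tx":0,"ty":0.01,"tz":0.001,"fingers":0.01},{"ax":12,"ay":0,"az":0,"tx":0,"ty":0.0199,"tz":0.0025,"fingers":0.01},{"ax":18,"ay":0,"az":0,"tx":0,"ty":0.0295,"tz":0.005,"fingers":0.01},{"ax":24,"ay":0,"az":0,"tx":0,"ty":0.0389,"tz":0.0088,"fingers":0.01},{"ax":30,"ay":0,"az":0,"tx":0,"ty":0.0478,"tz":0.0132,"fingers":0.01}]'
python3 -m creep '[{"ax":2,"ay":0,"az":0,"tx":0,"ty":0.004,"tz":0,"fingers":0.01},{"ax":3,"ay":0,"az":0,"tx":0,"ty":0.006,"tz":0.0003,"fingers":0.01},{"ax":3,"ay":0,"az":0,"tx":0,"ty":0.006,"tz":0.0003,"fingers":0.01}]'
python3 - <<'E'
from h import *
to([.648,.0949,.146],-140.2); p=r.get_state()['tcp_pos'][:2]-[.5871,.168]; print(np.hypot(*p),np.degrees(np.arctan2(p[1],p[0])))
E
```

```text
time_s: 5.95
tcp_pos: [0.5022, 0.1283, 0.1479]
eef_rot: [-4.6, 89.7, 20.1]
contact_force: [4.3, -0.4, 0.2]
gripper_width: 0.0153
time_s: 6.25
tcp_pos: [0.4997, 0.1339, 0.1479]
eef_rot: [3.6, 89.8, 25.5]
contact_force: [1.1, 2.0, 7.5]
gripper_width: 0.0157
tcp [0.4997 0.1339 0.1479] yaw 111.91 tilt [0.0035 0.0017] tx 0.0023 ty -0.0915 tz 0.1230 ax -107.89 F [1.12 2.01 7.47] t 6.25 w 0.0157
0.0937965781987128 -158.65899308633422
```

```bash
python3 -m creep '[{"ax":1,"ay":0,"az":0,"tx":0,"ty":0.001,"tz":0,"fingers":0.01},{"ax":1,"ay":0,"az":0,"tx":0,"ty":0.002,"tz":0.0,"fingers":0.01},{"ax":1,"ay":0,"az":0,"tx":0,"ty":0.002,"tz":0.0,"fingers":0.01}]'
python3 - <<'E'
from h import *
to([.648,.0949,.146],-140.2); p=r.get_state()['tcp_pos'][:2]-[.5871,.168]; print(np.hypot(*p),np.degrees(np.arctan2(p[1],p[0])))
E
```

```text
time_s: 6.55
tcp_pos: [0.4991, 0.1352, 0.1478]
eef_rot: [-2.1, 89.8, 18.9]
contact_force: [3.2, 0.1, 6.8]
gripper_width: 0.0159
tcp [0.4991 0.1352 0.1478] yaw 110.93 tilt [0.0036 0.0012] tx 0.0023 ty -0.0908 tz 0.1246 ax -108.87 F [3.19 0.12 6.84] t 6.55 w 0.0159
0.09385901554534375 -159.56297016408675
```

```bash
python3 -m creep '[{"ax":0,"ay":0,"az":0,"tx":0,"ty":0,"tz":0,"fingers":0.035},{"ax":0,"ay":0,"az":0,"tx":0,"ty":0,"tz":0,"fingers":0.035},{"ax":0,"ay":0,"az":0,"tx":0,"ty":0,"tz":0,"fingers":0.035}]'
python3 -m creep '[{"ax":0,"ay":0,"az":0,"tx":-0.04,"ty":0,"tz":0,"fingers":0.035},{"ax":0,"ay":0,"az":0,"tx":-0.08,"ty":0,"tz":0,"fingers":0.035},{"ax":0,"ay":0,"az":0,"tx":-0.12,"ty":0,"tz":0.04,"fingers":0.035},{"ax":0,"ay":0,"az":0,"tx":-0.15,"ty":0,"tz":0.08,"fingers":0.035},{"ax":0,"ay":0,"az":0,"tx":-0.15,"ty":0,"tz":0.1,"fingers":0.035}]'
python3 -m creep '[{"ax":0,"ay":0,"az":0,"tx":0,"ty":0,"tz":0,"fingers":0.08},{"ax":0,"ay":0,"az":0,"tx":0,"ty":0,"tz":0,"fingers":0.08}]'
python3 - <<'E'
from h import *
to([.648,.0949,.146],-140.2); 
d=cap('wrist','w4.png');crop(d,'w4c.png',150,20,370,240,2.7)
E
```

```text
time_s: 6.85
tcp_pos: [0.497, 0.1345, 0.1458]
eef_rot: [174.6, 89.9, -164.6]
contact_force: [-0.7, -0.0, 0.1]
gripper_width: 0.0326
time_s: 7.35
tcp_pos: [0.5941, 0.1714, 0.3005]
eef_rot: [1.6, 89.6, 22.4]
contact_force: [0.6, -0.3, -0.4]
gripper_width: 0.0346
time_s: 7.55
tcp_pos: [0.5906, 0.1703, 0.2948]
eef_rot: [179.4, 89.9, -159.8]
contact_force: [-0.3, -0.4, -0.9]
gripper_width: 0.0455
tcp [0.5906 0.1703 0.2948] yaw 110.84 tilt [-0.0023 -0.0008] tx 0.1488 ty -0.0909 tz 0.0271 ax -108.96 F [-0.27 -0.39 -0.94] t 7.55 w 0.0455
```

View pics/w4c.png

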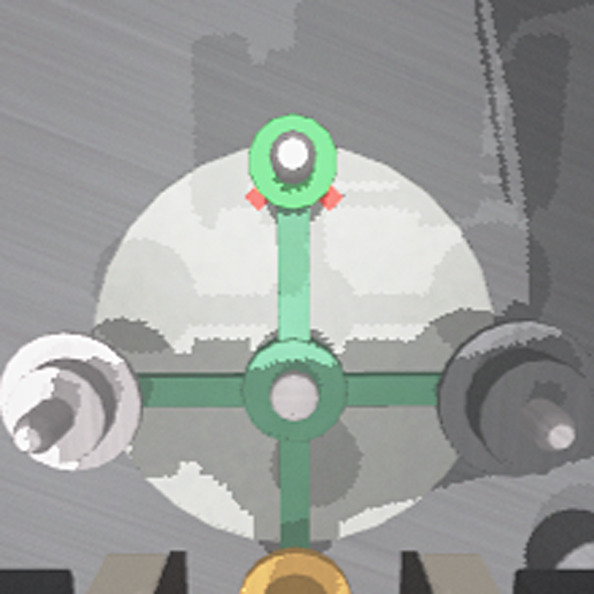

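The free arm at (293,155) sits symmetrically over the arrow: the barbs show equally at (256,198) and (332,199), with midpoint 294, and the arm is at 294. Next I'll get the angle and the pin position.

Run:
```python
from h import *
d=load('w4');crop(d,'w4d.png',230,55,290,105,10)
q=lambda x,y:(150+x/2.7,20+y/2.7)
P={n:ptz(d,*q(*a),z)[:2] for n,a,z in(('free',(292.5,153),.178),('g',(560,436),.178),('w',(28,437),.178),('b1',(256,198),.012),('b2',(332,199),.012),('hub',(294,397),.112))}
c=np.array([.5871,.168])
for n,p in P.items(): print(n,p,np.hypot(*(p-c)),np.degrees(np.arctan2(*(p-c)[::-1])))
print((P['g']+P['w'])/2)
# targets for bush view: from here
to([.459,-.169,.25])
```

```text
free [0.49923827 0.13410055] 0.09417460520043647 -158.90202455940437
g [0.55365588 0.25673515] 0.09482845423482308 110.65133482840548
w [0.62140298 0.07984393] 0.09459485914944664 -68.73816663976163
b1 [0.51645489 0.12028048] 0.08525188527242557 -145.96167379164552
b2 [0.50274743 0.15768008] 0.08498150462405481 -173.0249411604588
hub [0.58796336 0.16863059] 0.0010691306964843948 36.14381642312584
[0.58752943 0.16828954]
tcp [0.5902 0.1701 0.295 ] yaw 110.85 tilt [-0.002  -0.0008] tx 0.0456 ty -0.2702 tz -0.2432 ax None F [-0.11  0.45  0.26] t 7.6 w 0.0497
```

View pics/w4d.png

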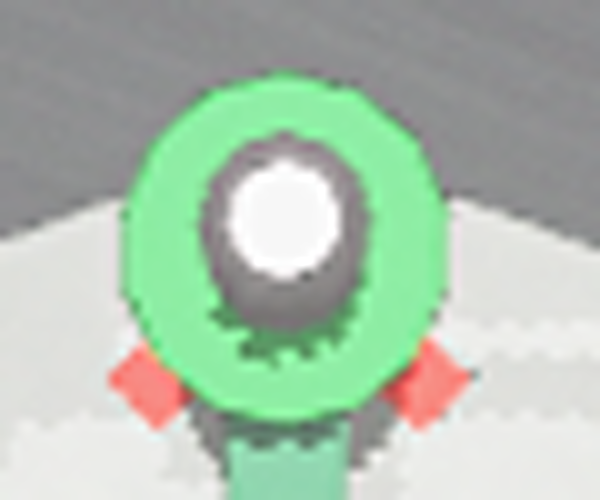

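The tree is at about −159.1° against −159.6° for the arrow, within 1°. The pin top is at about (0.4988,0.1346). Now I'll look at the bush.

```bash
python3 -m creep '[{"ax":0,"ay":0,"az":0,"tx":0,"ty":-0.04,"tz":-0.02,"fingers":0.07},{"ax":0,"ay":0,"az":0,"tx":0,"ty":-0.08,"tz":-0.042,"fingers":0.07},{"ax":0,"ay":0,"az":0,"tx":0,"ty":-0.12,"tz":-0.064,"fingers":0.07},{"ax":0,"ay":0,"az":0,"tx":0,"ty":-0.16,"tz":-0.085,"fingers":0.07},{"ax":0,"ay":0,"az":0,"tx":0,"ty":-0.20,"tz":-0.106,"fingers":0.07}]'
python3 -m creep '[{"ax":0,"ay":0,"az":0,"tx":0.02,"ty":-0.04,"tz":-0.02,"fingers":0.07},{"ax":0,"ay":0,"az":0,"tx":0.045,"ty":-0.07,"tz":-0.037,"fingers":0.07},{"ax":0,"ay":0,"az":0,"tx":0.045,"ty":-0.07,"tz":-0.037,"fingers":0.07},{"ax":0,"ay":0,"az":0,"tx":0.045,"ty":-0.07,"tz":-0.037,"fingers":0.07},{"ax":0,"ay":0,"az":0,"tx":0.045,"ty":-0.07,"tz":-0.037,"fingers":0.07}]'
python3 - <<'E'
from h import *
to([.459,-.169,.1]); 
d=cap('wrist','w5.png')
E
```

```text
time_s: 8.1
tcp_pos: [0.5614, -0.0559, 0.2962]
eef_rot: [85.3, 90.0, 106.2]
contact_force: [1.0, 0.7, 0.1]
gripper_width: 0.0695
time_s: 8.6
tcp_pos: [0.5535, -0.1324, 0.2519]
eef_rot: [-24.9, 89.9, -4.0]
contact_force: [0.2, -0.4, 0.3]
gripper_width: 0.0704
tcp [ 0.5535 -0.1324  0.2519] yaw 110.89 tilt [ 0.0011 -0.0001] tx 0.1518 ty -0.0005 tz -0.1015 ax None F [ 0.22 -0.36  0.31] t 8.6 w 0.0704
```

View pics/w5.png

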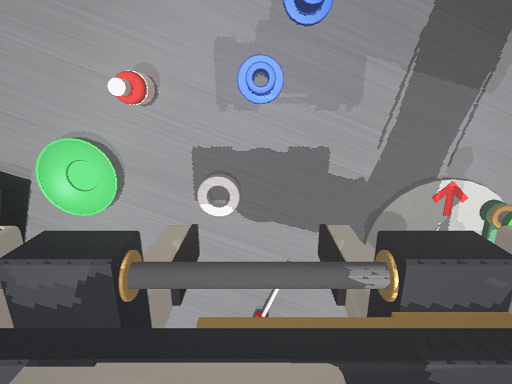

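The bush stands at (261,78), with the bearing at (218,195). The free arm's sideways offset from the arrow is parallax: 194 px × 0.40/0.31 ≈ 250 px, which matches.

Run:
```python
from h import *
d=load('w5');crop(d,'w5c.png',230,48,290,108,10)
im=d['pixels'].astype(int); C=cloud(d)
m=(im[...,0]>im[...,2]+50); m[:48]=0;m[108:]=0;m[:,:230]=0;m[:,290:]=0
c=C[m]; top=c[abs(c[:,2]-.044)<.004]; fl=c[abs(c[:,2]-.008)<.003]
from scipy.optimize import least_squares
mid=lambda a:(a.max(0)+a.min(0))/2
print('top',mid(top),np.ptp(top,0),'fl',mid(fl),np.ptp(fl,0))
# contour fit of flange outline
h=cv2.convexHull(max(cv2.findContours((m*255).astype(np.uint8),0,1)[0],key=cv2.contourArea))[:,0]
P=np.array([ptz(d,u,v,.006)[:2] for u,v in h]); f=least_squares(lambda x:np.hypot(*(P-x[:2]).T)-x[2],[.459,-.169,.03]); print(f.x,abs(f.fun).mean())
```

```text
top [ 0.45718932 -0.16799224  0.0433365 ] [0.03467477 0.03547953 0.00559301] fl [ 0.45689705 -0.1680509   0.00791128] [0.05898585 0.05876999 0.00564914]
[ 0.45701756 -0.16830866  0.02970446] 0.00011021440776068408
```

View pics/w5c.png

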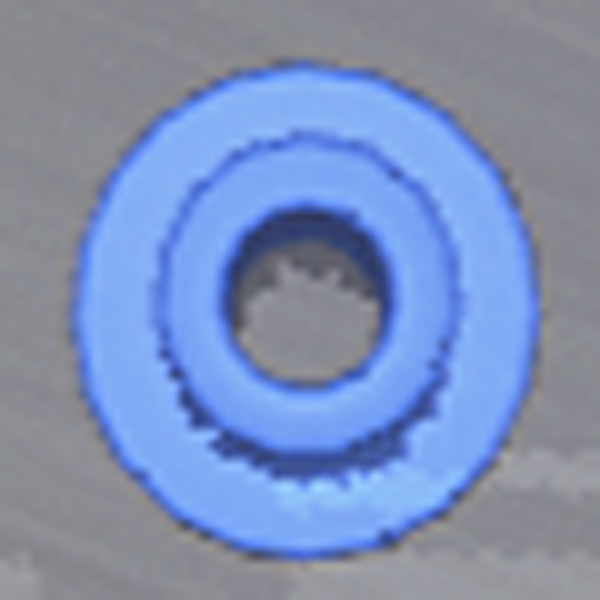

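```bash
python3 -m creep '[{"ax":0,"ay":0,"az":0,"tx":0.03,"ty":0,"tz":-0.035,"fingers":0.06},{"ax":0,"ay":0,"az":0,"tx":0.06,"ty":0,"tz":-0.07,"fingers":0.06},{"ax":0,"ay":0,"az":0,"tx":0.1,"ty":0.001,"tz":-0.095,"fingers":0.06},{"ax":0,"ay":0,"az":0,"tx":0.14,"ty":0.001,"tz":-0.103,"fingers":0.06},{"ax":0,"ay":0,"az":0,"tx":0.16,"ty":0.001,"tz":-0.103,"fingers":0.06}]'
python3 -m creep '[{"ax":0,"ay":0,"az":0,"tx":0,"ty":0,"tz":0,"fingers":0.06},{"ax":0,"ay":0,"az":0,"tx":0,"ty":0,"tz":0,"fingers":0.06}]'
python3 -c "
from h import *
to([.457,-.1682,.013],110.85)"
```

```text
time_s: 9.15
tcp_pos: [0.4546, -0.1678, 0.0893]
eef_rot: [140.5, 89.9, 161.4]
contact_force: [0.7, -0.1, -0.1]
gripper_width: 0.0598
time_s: 9.35
tcp_pos: [0.458, -0.168, 0.0922]
eef_rot: [-44.4, 89.9, -23.5]
contact_force: [0.1, -0.7, 0.1]
gripper_width: 0.06
tcp [ 0.458  -0.168   0.0922] yaw 110.96 tilt [ 0.001  -0.0004] tx 0.0792 ty 0.0002 tz -0.0011 ax 0.11 F [ 0.12 -0.7   0.07] t 9.35 w 0.06
```

```bash
python3 -m creep '[{"ax":0,"ay":0,"az":0,"tx":0.03,"ty":0,"tz":-0.001,"fingers":0.06},{"ax":0,"ay":0,"az":0,"tx":0.055,"ty":0,"tz":-0.001,"fingers":0.06},{"ax":0,"ay":0,"az":0,"tx":0.07,"ty":0,"tz":-0.001,"fingers":0.06},{"ax":0,"ay":0,"az":0,"tx":0.078,"ty":0,"tz":-0.001,"fingers":0.06},{"ax":0,"ay":0,"az":0,"tx":0.078,"ty":0,"tz":-0.001,"fingers":0.06}]'
python3 -m creep '[{"ax":0,"ay":0,"az":0,"tx":0,"ty":0,"tz":0,"fingers":0.06}]'
python3 -c "
from h import *
to([.457,-.1682,.013],110.85)"
```

```text
time_s: 9.85
tcp_pos: [0.4568, -0.1686, 0.0135]
eef_rot: [-32.2, 90.0, -11.3]
contact_force: [0.1, 0.2, -0.8]
gripper_width: 0.06
time_s: 9.95
tcp_pos: [0.4572, -0.1687, 0.0143]
eef_rot: [-24.8, 89.9, -3.9]
contact_force: [-0.5, 0.2, 1.1]
gripper_width: 0.06
tcp [ 0.4572 -0.1687  0.0143] yaw 110.90 tilt [ 0.0019 -0.0001] tx 0.0013 ty 0.0006 tz 0.0000 ax 0.05 F [-0.49  0.24  1.11] t 9.95 w 0.06
```

```bash
python3 -m creep '[{"ax":0,"ay":0,"az":0,"tx":0,"ty":0,"tz":0,"fingers":0.025},{"ax":0,"ay":0,"az":0,"tx":0,"ty":0,"tz":0,"fingers":0.025},{"ax":0,"ay":0,"az":0,"tx":0,"ty":0,"tz":0,"fingers":0.025},{"ax":0,"ay":0,"az":0,"tx":0,"ty":0,"tz":0,"fingers":0.025}]' 50
python3 -c "
from h import *
to([.457,-.1682,.013],110.85)"
```

```text
time_s: 10.35
tcp_pos: [0.4561, -0.1689, 0.0136]
eef_rot: [-11.0, 90.0, 9.9]
contact_force: [-1.0, 1.7, 4.8]
gripper_width: 0.0353
tcp [ 0.4561 -0.1689  0.0136] yaw 110.85 tilt [0.0006 0.0001] tx 0.0006 ty 0.0003 tz 0.0011 ax 0.0 F [-0.97  1.73  4.84] t 10.35 w 0.0353
```

```bash
python3 -m creep '[{"ax":0,"ay":0,"az":0,"tx":-0.02,"ty":0,"tz":0,"fingers":0.025},{"ax":0,"ay":0,"az":0,"tx":-0.055,"ty":0,"tz":0,"fingers":0.025},{"ax":0,"ay":0,"az":0,"tx":-0.1,"ty":0,"tz":0,"fingers":0.025},{"ax":0,"ay":0,"az":0,"tx":-0.145,"ty":0,"tz":0,"fingers":0.025},{"ax":0,"ay":0,"az":0,"tx":-0.19,"ty":0,"tz":0,"fingers":0.025}]'
python3 -m creep '[{"ax":0,"ay":0,"az":0,"tx":-0.03,"ty":0,"tz":0,"fingers":0.025},{"ax":0,"ay":0,"az":0,"tx":-0.04,"ty":0,"tz":0,"fingers":0.025},{"ax":0,"ay":0,"az":0,"tx":-0.04,"ty":0,"tz":0,"fingers":0.025},{"ax":0,"ay":0,"az":0,"tx":-0.04,"ty":0,"tz":0,"fingers":0.025}]'
python3 - <<'E'
from h import *
to([.4988,.1346,.26],110.85)
d=cap('wrist','w6.png'); s=cap('scene','s6.png'); print(r.get_state()['contact_force'],r.get_state()['tcp_pos'])
E
```

```text
time_s: 10.85
tcp_pos: [0.4552, -0.1689, 0.2048]
eef_rot: [137.2, 90.0, 158.0]
contact_force: [2.6, 0.5, -1.5]
gripper_width: 0.0353
time_s: 11.25
tcp_pos: [0.455, -0.1687, 0.2415]
eef_rot: [142.0, 89.9, 162.8]
contact_force: [0.2, 0.2, -1.7]
gripper_width: 0.0355
tcp [ 0.455  -0.1687  0.2415] yaw 110.84 tilt [-0.0022  0.0007] tx -0.0184 ty 0.2679 tz 0.1488 ax -0.01 F [ 0.23  0.19 -1.74] t 11.25 w 0.0355
[ 0.67728733  0.03359146 -3.00527023] [ 0.45486793 -0.16876777  0.24114247]
```

View pics/w6.png

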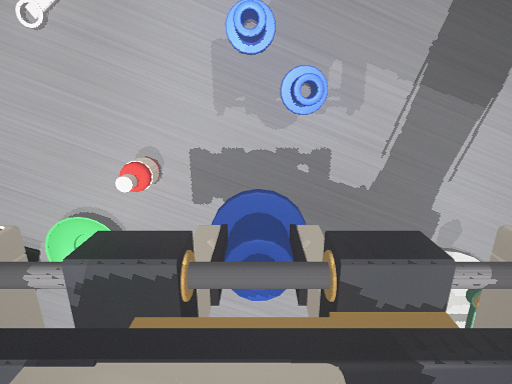

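View pics/s6.png

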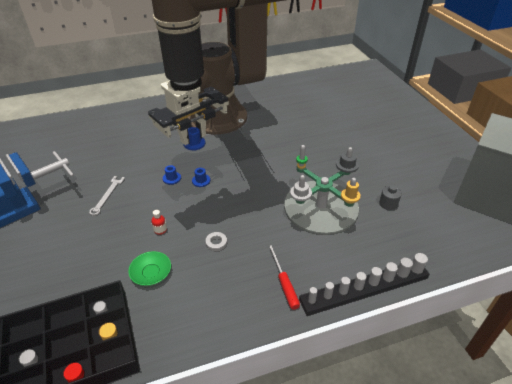

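The bush is held upright between the fingers (wrist (258,235), scene (194,140)), and the other two are untouched. I'll measure its axis in the tool frame.

Run:
```python
from h import *
from scipy.optimize import least_squares
d=load('w6'); im=d['pixels'].astype(int); C=cloud(d)
m=(im[...,0]>im[...,2]+50)&(d['depth']<.25)&(d['depth']>0); m[:185]=0;m[305:]=0;m[:,:200]=0;m[:,320:]=0
tcp=np.array([.455,-.1687,.2415]);M=np.array([[-.0022,-.3558,.9346],[.0007,.9346,.3558],[-1,-.0018,.0024]])
q=(C[m]-tcp)@M
print(len(q), q.min(0),q.max(0)); hh=np.histogram(q[:,0],bins=np.arange(-.04,.03,.002)); print([(round(b,3),n) for n,b in zip(*hh) if n>5])
# flange top: x larger (down)
xt=np.median(q[(q[:,0]>-.002)&(q[:,0]<.016),0]); f=q[abs(q[:,0]-xt)<.0025]; print('flange top x',xt,len(f))
# outer edge: contour pixels upper half
k=(m*255).astype(np.uint8); edge=[]
for u in range(214,306,2):
    v=np.where(m[:,u])[0]
    if len(v): edge.append((u,v[0]))
E=np.array(edge); Pm=(C[E[:,1],E[:,0]]-tcp)@M
ok=(Pm[:,2]<-.008)
Pm=Pm[ok]; g=least_squares(lambda x:np.hypot(Pm[:,1]-x[0],Pm[:,2]-x[1])-.0298,[0,0]); print('axis y,z',g.x,abs(g.fun).mean(),len(Pm),Pm[:,0].mean())
b=q[(q[:,0]<xt-.006)&(q[:,0]>xt-.03)]; g=least_squares(lambda x:np.hypot(b[:,1]-x[0],b[:,2]-x[1])-.018,[0,0],loss='soft_l1',f_scale=.001); print('boss axis',g.x,abs(g.fun).mean(),len(b))
```

```text
5291 [-0.03204224 -0.02924982 -0.0288658 ] [0.01255484 0.0268276  0.01851486]
[(np.float64(-0.032), np.int64(979)), (np.float64(-0.03), np.int64(569)), (np.float64(-0.028), np.int64(121)), (np.float64(-0.026), np.int64(105)), (np.float64(-0.024), np.int64(105)), (np.float64(-0.022), np.int64(104)), (np.float64(-0.02), np.int64(102)), (np.float64(-0.018), np.int64(104)), (np.float64(-0.016), np.int64(80)), (np.float64(-0.014), np.int64(97)), (np.float64(-0.012), np.int64(88)), (np.float64(-0.01), np.int64(110)), (np.float64(-0.008), np.int64(97)), (np.float64(-0.006), np.int64(117)), (np.float64(-0.004), np.int64(115)), (np.float64(-0.002), np.int64(107)), (np.float64(0.0), np.int64(91)), (np.float64(0.002), np.int64(69)), (np.float64(0.004), np.int64(1347)), (np.float64(0.006), np.int64(670)), (np.float64(0.008), np.int64(76)), (np.float64(0.01), np.int64(35))]
flange top x 0.005676018538944401 2047
axis y,z [-0.00122482  0.00127413] 0.0001924171958613918 46 0.009473408261118203
boss axis [-0.00121723  0.00147609] 0.0013306736857217319 1223
```

The camera puts the bush axis at tool y −1.2 mm, z +1.3 mm. The y bias matches the jaw-centred grip on the pin, so I'm aiming the TCP at (0.4973,0.1346).

```bash
python3 -m creep '[{"ax":0,"ay":0,"az":0,"tx":-0.005,"ty":0.025,"tz":0.0137,"fingers":0.025},{"ax":0,"ay":0,"az":0,"tx":-0.01,"ty":0.06,"tz":0.033,"fingers":0.025},{"ax":0,"ay":0,"az":0,"tx":-0.01,"ty":0.1,"tz":0.055,"fingers":0.025},{"ax":0,"ay":0,"az":0,"tx":-0.01,"ty":0.14,"tz":0.077,"fingers":0.025},{"ax":0,"ay":0,"az":0,"tx":-0.01,"ty":0.175,"tz":0.096,"fingers":0.025}]'
python3 -m creep '[{"ax":0,"ay":0,"az":0,"tx":0,"ty":0.035,"tz":0.0192,"fingers":0.025},{"ax":0,"ay":0,"az":0,"tx":0,"ty":0.065,"tz":0.036,"fingers":0.025},{"ax":0,"ay":0,"az":0,"tx":0,"ty":0.085,"tz":0.047,"fingers":0.025},{"ax":0,"ay":0,"az":0,"tx":0,"ty":0.0934,"tz":0.0514,"fingers":0.025},{"ax":0,"ay":0,"az":0,"tx":0,"ty":0.0934,"tz":0.0514,"fingers":0.025}]'
python3 -m creep '[{"ax":0,"ay":0,"az":0,"tx":0,"ty":0,"tz":0,"fingers":0.025},{"ax":0,"ay":0,"az":0,"tx":0,"ty":0,"tz":0,"fingers":0.025}]'
python3 - <<'E'
from h import *
to([.4973,.1346,.2],110.85)
d=cap('wrist','w7.png'); s=cap('scene','s7.png');to([.4973,.1346,.2],110.85)
crop(s,'s7c.png',260,90,380,220,5)
E
```

```text
time_s: 11.85
tcp_pos: [0.4828, 0.0306, 0.2517]
eef_rot: [179.8, 89.9, -159.4]
contact_force: [0.6, -1.5, -1.9]
gripper_width: 0.0354
time_s: 12.35
tcp_pos: [0.4977, 0.1351, 0.2516]
eef_rot: [-168.0, 89.8, -147.0]
contact_force: [-0.1, -0.3, -1.8]
gripper_width: 0.0358
time_s: 12.55
tcp_pos: [0.4978, 0.1334, 0.2528]
eef_rot: [-165.7, 90.0, -144.9]
contact_force: [-0.3, -0.5, -0.6]
gripper_width: 0.0357
tcp [0.4978 0.1334 0.2528] yaw 110.81 tilt [-0.0007 -0.0005] tx 0.0528 ty 0.0013 tz -0.0000 ax -0.04 F [-0.32 -0.51 -0.64] t 12.55 w 0.0357
tcp [0.498  0.1335 0.2531] yaw 110.80 tilt [-0. -0.] tx 0.0531 ty 0.0012 tz -0.0003 ax -0.05 F [ 0.75 -0.31 -2.32] t 12.65 w 0.0357
```

View pics/w7.png

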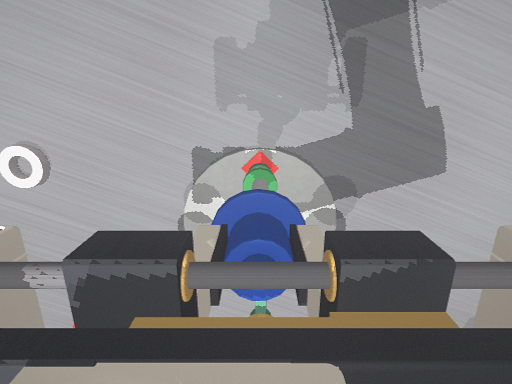

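View pics/s7c.png

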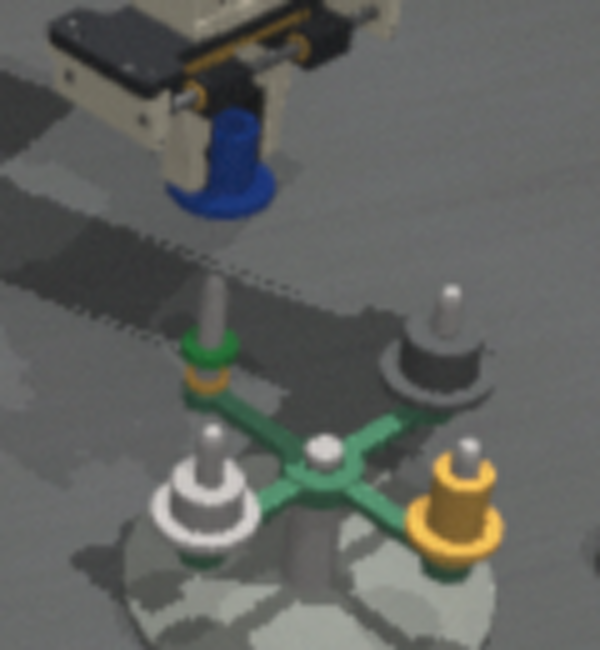

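The bush is over the pin: in the wrist view the sleeve at (260,180) is centred under it. The scene view shows it above the free pin at (212,280). I'll descend to just above the tip.

```bash
python3 -m creep '[{"ax":0,"ay":0,"az":0,"tx":0.015,"ty":0.001,"tz":0,"fingers":0.025},{"ax":0,"ay":0,"az":0,"tx":0.035,"ty":0.0012,"tz":0,"fingers":0.025},{"ax":0,"ay":0,"az":0,"tx":0.05,"ty":0.0012,"tz":0,"fingers":0.025},{"ax":0,"ay":0,"az":0,"tx":0.055,"ty":0.0012,"tz":0,"fingers":0.025},{"ax":0,"ay":0,"az":0,"tx":0.055,"ty":0.0012,"tz":0,"fingers":0.025}]'
python3 -m creep '[{"ax":0,"ay":0,"az":0,"tx":0,"ty":0,"tz":0,"fingers":0.025}]'
python3 - <<'E'
from h import *
to([.4973,.1346,.18],110.85)
d=cap('wrist','w8.png'); s=cap('scene','s8.png');to([.4973,.1346,.18],110.85)
crop(s,'s8c.png',270,110,350,210,6); crop(d,'w8c.png',180,130,340,310,3.3)
E
```

```text
time_s: 13.15
tcp_pos: [0.4975, 0.1349, 0.1978]
eef_rot: [-160.4, 89.9, -139.5]
contact_force: [0.5, 0.1, -1.5]
gripper_width: 0.0355
time_s: 13.25
tcp_pos: [0.4982, 0.1354, 0.199]
eef_rot: [-4.3, 89.9, 16.6]
contact_force: [-0.2, -0.4, -2.2]
gripper_width: 0.0355
tcp [0.4982 0.1354 0.199 ] yaw 110.85 tilt [0.0011 0.0003] tx 0.0190 ty -0.0005 tz -0.0011 ax -0.0 F [-0.17 -0.37 -2.16] t 13.25 w 0.0355
tcp [0.4982 0.1357 0.1991] yaw 110.86 tilt [0.0014 0.0008] tx 0.0191 ty -0.0007 tz -0.0013 ax 0.01 F [-0.1   0.41 -1.04] t 13.35 w 0.0356
```

View pics/w8c.png

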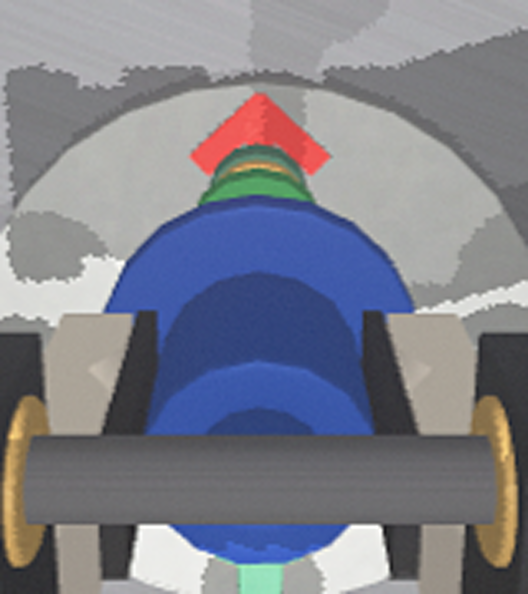

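View pics/s8c.png

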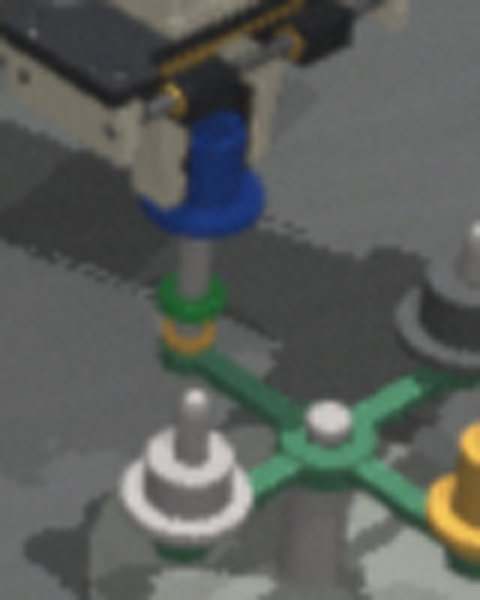

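Alignment looks good: the bush column at 261 and sleeve at 260 in the wrist crop agree, and so do the axis lines in the scene crop. Going over the tip now.

```bash
python3 -m creep '[{"ax":0,"ay":0,"az":0,"tx":0.003,"ty":-0.0005,"tz":-0.001,"fingers":0.025},{"ax":0,"ay":0,"az":0,"tx":0.006,"ty":-0.0005,"tz":-0.001,"fingers":0.025},{"ax":0,"ay":0,"az":0,"tx":0.009,"ty":-0.0005,"tz":-0.001,"fingers":0.025},{"ax":0,"ay":0,"az":0,"tx":0.012,"ty":-0.0005,"tz":-0.001,"fingers":0.025}]'
python3 -m creep '[{"ax":0,"ay":0,"az":0,"tx":0.003,"ty":0,"tz":0,"fingers":0.025},{"ax":0,"ay":0,"az":0,"tx":0.006,"ty":0,"tz":0,"fingers":0.025},{"ax":0,"ay":0,"az":0,"tx":0.008,"ty":0,"tz":0,"fingers":0.025}]'
python3 -c "
from h import *
for i in range(1): to([.4973,.1346,.18],110.85)"
```

```text
time_s: 13.75
tcp_pos: [0.4969, 0.1347, 0.1859]
eef_rot: [174.3, 90.0, -164.8]
contact_force: [0.3, 0.6, -2.0]
gripper_width: 0.0354
time_s: 14.05
tcp_pos: [0.4968, 0.1346, 0.1777]
eef_rot: [-166.5, 90.0, -145.7]
contact_force: [-0.0, 0.4, -0.8]
gripper_width: 0.0354
tcp [0.4968 0.1346 0.1777] yaw 110.86 tilt [-0.0004 -0.0002] tx -0.0023 ty -0.0002 tz 0.0004 ax 0.01 F [-0.04  0.37 -0.8 ] t 14.05 w 0.0354
```

It's past the taper with no side force. Going on to just above the sleeve.

```bash
python3 -m creep '[{"ax":0,"ay":0,"az":0,"tx":0.004,"ty":0,"tz":0,"fingers":0.025},{"ax":0,"ay":0,"az":0,"tx":0.008,"ty":0,"tz":0,"fingers":0.025},{"ax":0,"ay":0,"az":0,"tx":0.012,"ty":0,"tz":0,"fingers":0.025},{"ax":0,"ay":0,"az":0,"tx":0.016,"ty":0,"tz":0,"fingers":0.025},{"ax":0,"ay":0,"az":0,"tx":0.018,"ty":0,"tz":0,"fingers":0.025}]'
python3 -m creep '[{"ax":0,"ay":0,"az":0,"tx":0,"ty":0,"tz":0,"fingers":0.025},{"ax":0,"ay":0,"az":0,"tx":0,"ty":0,"tz":0,"fingers":0.025}]'
python3 - <<'E'
from h import *
s=cap('scene','s9.png');to([.4973,.1346,.13],110.85)
crop(s,'s9c.png',270,110,350,210,6)
E
```

```text
time_s: 14.55
tcp_pos: [0.4967, 0.1346, 0.1596]
eef_rot: [-169.9, 90.0, -149.0]
contact_force: [0.0, 0.2, -1.6]
gripper_width: 0.0353
time_s: 14.75
tcp_pos: [0.497, 0.1347, 0.1602]
eef_rot: [-37.4, 90.0, -16.5]
contact_force: [0.1, 0.1, -1.5]
gripper_width: 0.0354
tcp [0.497  0.1348 0.1603] yaw 110.87 tilt [0.0003 0.0001] tx 0.0303 ty -0.0003 tz 0.0002 ax 0.02 F [-1.04  0.1  -1.38] t 14.8 w 0.0358
```

View pics/s9c.png

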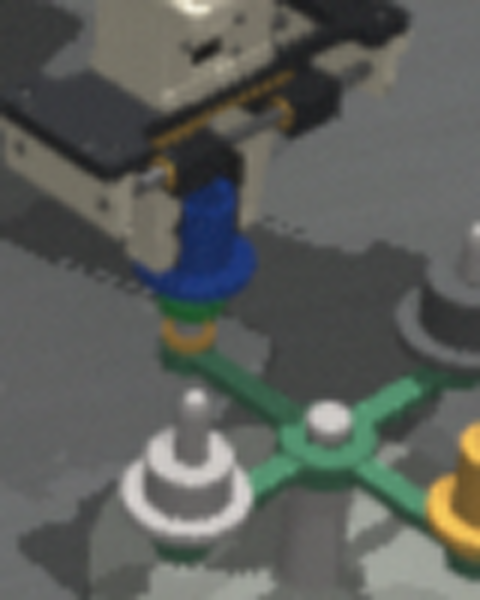

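The bush is threaded on the pin, with its flange just above the green sleeve at (190,305). The tare is about −1.4 N. From here I go in small steps, watching the force.

```bash
python3 -m creep '[{"ax":0,"ay":0,"az":0,"tx":0.0015,"ty":0,"tz":0,"fingers":0.025},{"ax":0,"ay":0,"az":0,"tx":0.003,"ty":0,"tz":0,"fingers":0.025},{"ax":0,"ay":0,"az":0,"tx":0.0045,"ty":0,"tz":0,"fingers":0.025},{"ax":0,"ay":0,"az":0,"tx":0.006,"ty":0,"tz":0,"fingers":0.025}]'; python3 -m creep '[{"ax":0,"ay":0,"az":0,"tx":0.001,"ty":0,"tz":0,"fingers":0.025},{"ax":0,"ay":0,"az":0,"tx":0.002,"ty":0,"tz":0,"fingers":0.025}]';python3 -m creep '[{"ax":0,"ay":0,"az":0,"tx":0.001,"ty":0,"tz":0,"fingers":0.025},{"ax":0,"ay":0,"az":0,"tx":0.002,"ty":0,"tz":0,"fingers":0.025}]'
```

```text
time_s: 15.2
tcp_pos: [0.4969, 0.1347, 0.154]
eef_rot: [44.8, 90.0, 65.6]
contact_force: [-0.2, -0.5, -2.4]
gripper_width: 0.0353
time_s: 15.4
tcp_pos: [0.4969, 0.1347, 0.152]
eef_rot: [-3.8, 90.0, 17.0]
contact_force: [-0.5, 0.1, -1.7]
gripper_width: 0.0354
time_s: 15.6
tcp_pos: [0.497, 0.1347, 0.1501]
eef_rot: [-4.9, 90.0, 16.0]
contact_force: [1.2, 0.1, -1.4]
gripper_width: 0.0358
```

```bash
python3 -m creep '[{"ax":0,"ay":0,"az":0,"tx":0.001,"ty":0,"tz":0,"fingers":0.025},{"ax":0,"ay":0,"az":0,"tx":0.002,"ty":0,"tz":0,"fingers":0.025}]'; python3 -m creep '[{"ax":0,"ay":0,"az":0,"tx":0.001,"ty":0,"tz":0,"fingers":0.025},{"ax":0,"ay":0,"az":0,"tx":0.002,"ty":0,"tz":0,"fingers":0.025}]'
```

```text
time_s: 15.8
tcp_pos: [0.4969, 0.1347, 0.1481]
eef_rot: [37.3, 90.0, 58.1]
contact_force: [-0.1, 0.6, -1.4]
gripper_width: 0.0356
time_s: 16.0
tcp_pos: [0.4971, 0.1347, 0.1464]
eef_rot: [-11.4, 90.0, 9.5]
contact_force: [-2.7, -0.0, 3.2]
gripper_width: 0.0355
```

That's sleeve contact (+4.6 N over tare). The sleeve top is at about 0.133, so bottoming is expected in 8 to 16 mm.

```bash
for i in 1; do python3 -m creep '[{"ax":0,"ay":0,"az":0,"tx":0.001,"ty":0,"tz":0,"fingers":0.025},{"ax":0,"ay":0,"az":0,"tx":0.002,"ty":0,"tz":0,"fingers":0.025}]'; done; python3 -m creep '[{"ax":0,"ay":0,"az":0,"tx":0.001,"ty":0,"tz":0,"fingers":0.025},{"ax":0,"ay":0,"az":0,"tx":0.002,"ty":0,"tz":0,"fingers":0.025}]'
```

```text
time_s: 16.2
tcp_pos: [0.497, 0.1347, 0.1445]
eef_rot: [-0.6, 90.0, 20.2]
contact_force: [-2.6, -0.9, 4.6]
gripper_width: 0.0353
time_s: 16.4
tcp_pos: [0.497, 0.1347, 0.1423]
eef_rot: [3.2, 90.0, 24.0]
contact_force: [-1.1, 0.1, 4.0]
gripper_width: 0.0354
```

```bash
python3 -m creep '[{"ax":0,"ay":0,"az":0,"tx":0.001,"ty":0,"tz":0,"fingers":0.025},{"ax":0,"ay":0,"az":0,"tx":0.002,"ty":0,"tz":0,"fingers":0.025}]'; python3 -m creep '[{"ax":0,"ay":0,"az":0,"tx":0.0005,"ty":0,"tz":0,"fingers":0.025},{"ax":0,"ay":0,"az":0,"tx":0.001,"ty":0,"tz":0,"fingers":0.025}]'
```

```text
time_s: 16.6
tcp_pos: [0.497, 0.1347, 0.1401]
eef_rot: [-4.8, 90.0, 16.0]
contact_force: [-1.2, -0.2, 4.2]
gripper_width: 0.0358
time_s: 16.8
tcp_pos: [0.497, 0.1347, 0.1391]
eef_rot: [-6.8, 90.0, 14.1]
contact_force: [-0.5, 0.2, 4.3]
gripper_width: 0.0356
```

```bash
python3 -m creep '[{"ax":0,"ay":0,"az":0,"tx":0.0005,"ty":0,"tz":0,"fingers":0.025}]'; python3 -m creep '[{"ax":0,"ay":0,"az":0,"tx":0.0005,"ty":0,"tz":0,"fingers":0.025}]'
```

```text
time_s: 16.9
tcp_pos: [0.497, 0.1347, 0.1386]
eef_rot: [-10.8, 90.0, 10.1]
contact_force: [-1.7, -1.4, 3.5]
gripper_width: 0.0358
time_s: 17.0
tcp_pos: [0.497, 0.1347, 0.1381]
eef_rot: [1.6, 90.0, 22.5]
contact_force: [-1.2, -0.2, 3.9]
gripper_width: 0.0353
```

```bash
python3 -m creep '[{"ax":0,"ay":0,"az":0,"tx":0.0004,"ty":0,"tz":0,"fingers":0.025}]'
```

```text
time_s: 17.1
tcp_pos: [0.497, 0.1347, 0.1377]
eef_rot: [2.7, 90.0, 23.5]
contact_force: [-2.5, -0.4, 4.2]
gripper_width: 0.0357
```

```bash
python3 -m creep '[{"ax":0,"ay":0,"az":0,"tx":0.0004,"ty":0,"tz":0,"fingers":0.025}]'
```

```text
time_s: 17.2
tcp_pos: [0.497, 0.1347, 0.1373]
eef_rot: [3.9, 90.0, 24.8]
contact_force: [-0.7, -0.3, 5.0]
gripper_width: 0.0356
```

```bash
python3 -m creep '[{"ax":0,"ay":0,"az":0,"tx":0.0004,"ty":0,"tz":0,"fingers":0.025}]'
```

```text
time_s: 17.3
tcp_pos: [0.497, 0.1347, 0.1369]
eef_rot: [5.5, 90.0, 26.4]
contact_force: [-0.8, -0.2, 3.5]
gripper_width: 0.0357
```

```bash
python3 -m creep '[{"ax":0,"ay":0,"az":0,"tx":0.0004,"ty":0,"tz":0,"fingers":0.025}]'
```

```text
time_s: 17.4
tcp_pos: [0.497, 0.1347, 0.1365]
eef_rot: [5.1, 90.0, 26.0]
contact_force: [-1.5, -0.2, 3.9]
gripper_width: 0.0353
```

```bash
python3 -m creep '[{"ax":0,"ay":0,"az":0,"tx":0.0004,"ty":0,"tz":0,"fingers":0.025}]'
```

```text
time_s: 17.5
tcp_pos: [0.4969, 0.1347, 0.1361]
eef_rot: [19.2, 90.0, 40.1]
contact_force: [-1.3, 0.5, 4.2]
gripper_width: 0.0356
```

```bash
python3 -m creep '[{"ax":0,"ay":0,"az":0,"tx":0.0004,"ty":0,"tz":0,"fingers":0.025}]'
```

```text
time_s: 17.6
tcp_pos: [0.497, 0.1347, 0.1357]
eef_rot: [-7.7, 90.0, 13.2]
contact_force: [-0.7, -0.1, 3.8]
gripper_width: 0.0356
```

```bash
python3 -m creep '[{"ax":0,"ay":0,"az":0,"tx":0.0004,"ty":0,"tz":0,"fingers":0.025}]'
```

```text
time_s: 17.7
tcp_pos: [0.497, 0.1347, 0.1353]
eef_rot: [14.2, 90.0, 35.1]
contact_force: [-1.3, -0.7, 3.9]
gripper_width: 0.0354
```

```bash
python3 -m creep '[{"ax":0,"ay":0,"az":0,"tx":0.0004,"ty":0,"tz":0,"fingers":0.025}]'
```

```text
time_s: 17.8
tcp_pos: [0.497, 0.1347, 0.1349]
eef_rot: [-2.9, 90.0, 18.0]
contact_force: [-1.0, -0.6, 4.0]
gripper_width: 0.0356
```

```bash
python3 -m creep '[{"ax":0,"ay":0,"az":0,"tx":0.0004,"ty":0,"tz":0,"fingers":0.025}]'
```

```text
time_s: 17.9
tcp_pos: [0.4969, 0.1347, 0.1345]
eef_rot: [4.6, 90.0, 25.5]
contact_force: [-1.0, 0.1, 4.1]
gripper_width: 0.0356
```

```bash
python3 -m creep '[{"ax":0,"ay":0,"az":0,"tx":0.0004,"ty":0,"tz":0,"fingers":0.025}]'
```

```text
time_s: 18.0
tcp_pos: [0.497, 0.1347, 0.1341]
eef_rot: [12.6, 90.0, 33.4]
contact_force: [-1.1, 0.8, 3.8]
gripper_width: 0.0356
```

```bash
python3 -m creep '[{"ax":0,"ay":0,"az":0,"tx":0.0004,"ty":0,"tz":0,"fingers":0.025}]'
```

```text
time_s: 18.1
tcp_pos: [0.4969, 0.1347, 0.1337]
eef_rot: [4.6, 90.0, 25.5]
contact_force: [-1.2, 0.2, 4.5]
gripper_width: 0.0359
```

```bash
python3 -m creep '[{"ax":0,"ay":0,"az":0,"tx":0.0004,"ty":0,"tz":0,"fingers":0.025}]'
```

```text
time_s: 18.2
tcp_pos: [0.4969, 0.1347, 0.1333]
eef_rot: [29.0, 90.0, 49.9]
contact_force: [-0.8, 0.2, 4.4]
gripper_width: 0.0352
```

```bash
python3 -m creep '[{"ax":0,"ay":0,"az":0,"tx":0.0004,"ty":0,"tz":0,"fingers":0.025}]'
```

```text
time_s: 18.3
tcp_pos: [0.4969, 0.1347, 0.1329]
eef_rot: [4.2, 90.0, 25.1]
contact_force: [-1.0, 0.4, 3.9]
gripper_width: 0.0356
```

```bash
python3 -m creep '[{"ax":0,"ay":0,"az":0,"tx":0.0004,"ty":0,"tz":0,"fingers":0.025}]'
```

```text
time_s: 18.4
tcp_pos: [0.4969, 0.1347, 0.1325]
eef_rot: [-12.0, 90.0, 8.9]
contact_force: [-0.4, 0.6, 3.3]
gripper_width: 0.0357
```

```bash
python3 -m creep '[{"ax":0,"ay":0,"az":0,"tx":0.0004,"ty":0,"tz":0,"fingers":0.025}]'
```

```text
time_s: 18.5
tcp_pos: [0.4969, 0.1347, 0.1321]
eef_rot: [-54.4, 90.0, -33.5]
contact_force: [-0.8, -0.8, 3.5]
gripper_width: 0.0357
```

```bash
python3 -m creep '[{"ax":0,"ay":0,"az":0,"tx":0.0004,"ty":0,"tz":0,"fingers":0.025}]'
```

```text
time_s: 18.6
tcp_pos: [0.4969, 0.1347, 0.1317]
eef_rot: [72.0, 90.0, 92.9]
contact_force: [-0.5, 0.1, 4.0]
gripper_width: 0.0359
```

Run:
```python
from h import *
s=cap('scene','s10.png');to([.4973,.1346,.13],110.85)
crop(s,'s10c.png',280,130,340,200,9)
```

```text
tcp [0.4969 0.1347 0.1317] yaw 110.86 tilt [0. 0.] tx 0.0017 ty -0.0002 tz 0.0003 ax 0.01 F [-0.43 -0.46  3.86] t 18.65 w 0.0356
```

View pics/s10c.png

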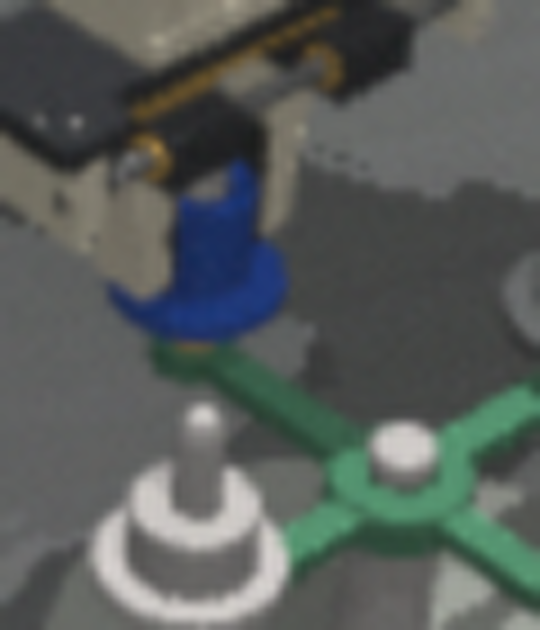

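The flange is level and close above the arm, with a sliver of nut still showing at (195,348). The bush hasn't slipped in the fingers, so I continue.

```bash
python3 -m creep '[{"ax":0,"ay":0,"az":0,"tx":0.0004,"ty":0,"tz":0,"fingers":0.025}]'
```

```text
time_s: 18.75
tcp_pos: [0.4969, 0.1347, 0.1313]
eef_rot: [11.7, 90.0, 32.6]
contact_force: [-0.6, -0.2, 3.6]
gripper_width: 0.0357
```

```bash
python3 -m creep '[{"ax":0,"ay":0,"az":0,"tx":0.0004,"ty":0,"tz":0,"fingers":0.025}]'
```

```text
time_s: 18.85
tcp_pos: [0.4969, 0.1347, 0.1309]
eef_rot: [-6.3, 90.0, 14.6]
contact_force: [-0.4, -0.2, 3.9]
gripper_width: 0.0353
```

```bash
python3 -m creep '[{"ax":0,"ay":0,"az":0,"tx":0.0004,"ty":0,"tz":0,"fingers":0.025}]'
```

```text
time_s: 18.95
tcp_pos: [0.497, 0.1348, 0.1308]
eef_rot: [-10.6, 90.0, 10.3]
contact_force: [-2.9, -0.2, 9.6]
gripper_width: 0.0355
```

It has bottomed: the force rises steeply while z stalls. A small step takes it to about 15 N.

```bash
python3 -m creep '[{"ax":0,"ay":0,"az":0,"tx":0.0001,"ty":0,"tz":0,"fingers":0.025}]'
```

```text
time_s: 19.05
tcp_pos: [0.497, 0.1347, 0.1308]
eef_rot: [-12.0, 90.0, 8.9]
contact_force: [-2.3, 0.5, 7.5]
gripper_width: 0.0355
```

```bash
python3 -m creep '[{"ax":0,"ay":0,"az":0,"tx":0.0002,"ty":0,"tz":0,"fingers":0.025}]'
```

```text
time_s: 19.15
tcp_pos: [0.4971, 0.1347, 0.1307]
eef_rot: [-13.2, 90.0, 7.6]
contact_force: [-3.0, 0.4, 9.7]
gripper_width: 0.0355
```

```bash
python3 -m creep '[{"ax":0,"ay":0,"az":0,"tx":0.0002,"ty":0,"tz":0,"fingers":0.025}]'
```

```text
time_s: 19.25
tcp_pos: [0.4971, 0.1347, 0.1307]
eef_rot: [-12.2, 90.0, 8.7]
contact_force: [-3.3, -1.4, 11.7]
gripper_width: 0.0355
```

```bash
python3 -m creep '[{"ax":0,"ay":0,"az":0,"tx":0.0002,"ty":0,"tz":0,"fingers":0.025}]'
```

```text
time_s: 19.35
tcp_pos: [0.4971, 0.1347, 0.1307]
eef_rot: [-13.2, 90.0, 7.7]
contact_force: [-3.6, 0.3, 11.8]
gripper_width: 0.0358
```

```bash
python3 -m creep '[{"ax":0,"ay":0,"az":0,"tx":0.0002,"ty":0,"tz":0,"fingers":0.025}]'
```

```text
time_s: 19.45
tcp_pos: [0.4972, 0.1348, 0.1307]
eef_rot: [-12.9, 90.0, 7.9]
contact_force: [-4.9, -0.2, 14.8]
gripper_width: 0.0356
```

```bash
python3 -m creep '[{"ax":0,"ay":0,"az":0,"tx":0,"ty":0,"tz":0,"fingers":0.025},{"ax":0,"ay":0,"az":0,"tx":0,"ty":0,"tz":0,"fingers":0.025},{"ax":0,"ay":0,"az":0,"tx":0,"ty":0,"tz":0,"fingers":0.025}]'
```

```text
time_s: 19.75
tcp_pos: [0.4971, 0.1347, 0.1307]
eef_rot: [-9.6, 90.0, 11.3]
contact_force: [-4.2, -0.8, 13.3]
gripper_width: 0.0355
```

```bash
python3 -m creep '[{"ax":0,"ay":0,"az":0,"tx":0,"ty":0,"tz":0,"fingers":0.025},{"ax":0,"ay":0,"az":0,"tx":0,"ty":0,"tz":0,"fingers":0.025},{"ax":0,"ay":0,"az":0,"tx":0,"ty":0,"tz":0,"fingers":0.025},{"ax":0,"ay":0,"az":0,"tx":0,"ty":0,"tz":0,"fingers":0.025}]'
```

```text
time_s: 20.15
tcp_pos: [0.4971, 0.1347, 0.1307]
eef_rot: [-9.3, 90.0, 11.6]
contact_force: [-4.7, -0.5, 13.7]
gripper_width: 0.0357
```

```bash
python3 -m creep '[{"ax":0,"ay":0,"az":0,"tx":0.0001,"ty":0,"tz":0,"fingers":0.025},{"ax":0,"ay":0,"az":0,"tx":0.0001,"ty":0,"tz":0,"fingers":0.025},{"ax":0,"ay":0,"az":0,"tx":0.0001,"ty":0,"tz":0,"fingers":0.025},{"ax":0,"ay":0,"az":0,"tx":0.0001,"ty":0,"tz":0,"fingers":0.025},{"ax":0,"ay":0,"az":0,"tx":0.0001,"ty":0,"tz":0,"fingers":0.025}]'; python3 -c "
from h import *
to([.4973,.1346,.13],110.85)"
```

```text
time_s: 20.65
tcp_pos: [0.4971, 0.1348, 0.1307]
eef_rot: [-8.7, 89.9, 12.1]
contact_force: [-4.9, -0.7, 14.3]
gripper_width: 0.0358
tcp [0.4971 0.1348 0.1307] yaw 110.89 tilt [0.001  0.0002] tx 0.0007 ty -0.0002 tz 0.0001 ax 0.04 F [-4.88 -0.7  14.31] t 20.65 w 0.0358
```

It held about 0.5 s at 14.3 N raw (about 15.7 N net). Now I'll unload, open, and rise straight up.

```bash
python3 -m creep '[{"ax":0,"ay":0,"az":0,"tx":-0.0008,"ty":0,"tz":0,"fingers":0.025},{"ax":0,"ay":0,"az":0,"tx":-0.0012,"ty":0,"tz":0,"fingers":0.025}]'; python3 -m creep '[{"ax":0,"ay":0,"az":0,"tx":0,"ty":0,"tz":0,"fingers":0.06},{"ax":0,"ay":0,"az":0,"tx":0,"ty":0,"tz":0,"fingers":0.06},{"ax":0,"ay":0,"az":0,"tx":0,"ty":0,"tz":0,"fingers":0.06},{"ax":0,"ay":0,"az":0,"tx":0,"ty":0,"tz":0,"fingers":0.06}]'
```

```text
time_s: 20.85
tcp_pos: [0.4969, 0.1347, 0.1308]
eef_rot: [19.8, 90.0, 40.6]
contact_force: [-1.0, -0.9, 1.8]
gripper_width: 0.0358
time_s: 21.25
tcp_pos: [0.4967, 0.1346, 0.1304]
eef_rot: [-172.8, 90.0, -151.9]
contact_force: [-0.5, 0.2, 0.2]
gripper_width: 0.0583
```

```bash
python3 -m creep '[{"ax":0,"ay":0,"az":0,"tx":-0.01,"ty":0,"tz":0,"fingers":0.06},{"ax":0,"ay":0,"az":0,"tx":-0.03,"ty":0,"tz":0,"fingers":0.06},{"ax":0,"ay":0,"az":0,"tx":-0.06,"ty":0,"tz":0,"fingers":0.06},{"ax":0,"ay":0,"az":0,"tx":-0.1,"ty":0,"tz":0,"fingers":0.06},{"ax":0,"ay":0,"az":0,"tx":-0.14,"ty":0,"tz":0,"fingers":0.06}]'
python3 -m creep '[{"ax":0,"ay":0,"az":0,"tx":-0.03,"ty":0,"tz":0.04,"fingers":0.06},{"ax":0,"ay":0,"az":0,"tx":-0.04,"ty":0,"tz":0.08,"fingers":0.06},{"ax":0,"ay":0,"az":0,"tx":-0.04,"ty":0,"tz":0.1,"fingers":0.06},{"ax":0,"ay":0,"az":0,"tx":-0.04,"ty":0,"tz":0.1,"fingers":0.06},{"ax":0,"ay":0,"az":0,"tx":-0.04,"ty":0,"tz":0.1,"fingers":0.06}]'
python3 - <<'E'
from h import *
to([.4973,.1346,.13],110.85)
d=cap('wrist','w11.png');s=cap('scene','s11.png')
crop(d,'w11c.png',160,20,360,235,2.6)
crop(s,'s11c.png',260,110,380,230,5)
E
```

```text
time_s: 21.75
tcp_pos: [0.4966, 0.1344, 0.2728]
eef_rot: [-124.4, 90.0, -103.6]
contact_force: [0.4, 0.0, -0.6]
gripper_width: 0.0598
time_s: 22.25
tcp_pos: [0.5901, 0.1701, 0.3104]
eef_rot: [-172.9, 89.9, -152.1]
contact_force: [-1.0, 0.7, -0.4]
gripper_width: 0.0601
tcp [0.5901 0.1701 0.3104] yaw 110.84 tilt [-0.0011 -0.0006] tx 0.1806 ty -0.0001 tz -0.0992 ax -0.01 F [-0.96  0.7  -0.43] t 22.25 w 0.0601
```

View pics/w11c.png

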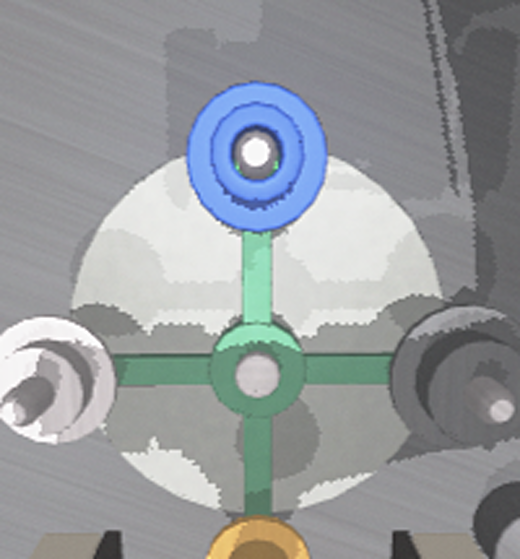

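View pics/s11c.png

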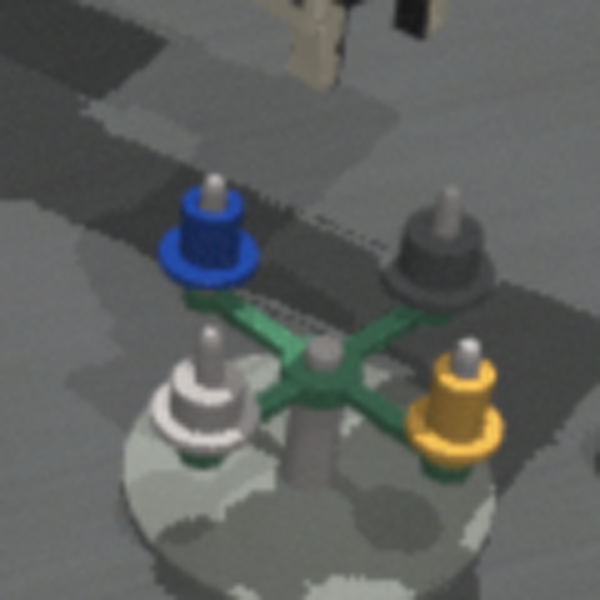

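View pics/s11.png

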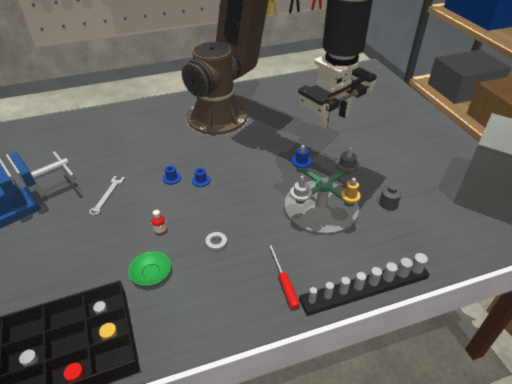

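The bush stands level on the pin (wrist crop (257,155), scene crop (208,240)), and the other objects are at their original pixels. One last numeric check.

Run:
```python
from h import *
d=load('w11');q=lambda x,y:(160+x/2.6,20+y/2.6); c=np.array([.5873,.1682])
P={n:ptz(d,*q(*a),z)[:2] for n,a,z in(('free',(256,152),.178),('g',(499,410),.178),('w',(15,410),.178))}
for n,p in P.items(): print(n,p,np.hypot(*(p-c)),np.degrees(np.arctan2(*(p-c)[::-1])))
C=cloud(d);im=d['pixels'].astype(int);m=(im[...,0]>im[...,2]+50)&(d['depth']<.4)&(d['depth']>0)
z=C[m];print(np.percentile(z[:,2],[5,30,95]))
for lo,hi in((.118,.135),(.152,.17)):
    k=z[(z[:,2]>lo)&(z[:,2]<hi)];A=np.c_[k[:,:2],np.ones(len(k))];g=np.linalg.lstsq(A,k[:,2],rcond=None)[0];print(len(k),k[:,2].mean(),'tilt deg',np.degrees(g[:2]))
order.close_job()
```

```text
free [0.49934084 0.13424948] 0.09428388886706214 -158.8943823154174
g [0.55382715 0.25621008] 0.0941605297712327 110.82329954846205
w [0.6208576  0.08018697] 0.09419345180772128 -69.12915508995773
[0.1240245  0.12515919 0.1618969 ]
1346 0.1251845140780157 tilt deg [0.09244901 0.11531414]
805 0.16093064627826284 tilt deg [ 0.35882277 -0.03310684]
the job is handed in; nothing more can be done
```

The job is done and handed in at about 22 s: the free branch stands over the arrow and the blue bush sits upright on the bottomed sleeve.

- **Turning the tree:** I gripped the free pin lightly and turned the tree about 109° clockwise. In the last image the three visible pins put the arms at −158.9° to −159.2°. The red arrow measured between −159.5° and −159.8°, so the branch is within about 1°.
- **Fitting the bush:** I took the farthest of the three blue bushes and slid it over the pin with no noticeable side force. It met the sleeve and pushed it about 15.5 mm at roughly 6 N before the steep rise at the stop.
- **Pressing:** It held for over 1 s at 13.3 to 14.8 N as read, which is about 15 to 16 N without the bush's weight. The highest reading was 14.8 N. The fingers stayed above the flange, so they did not touch the sleeve.
- **Last checks:** The bush's flange and top are level to within 0.4°, and the flange height fits a bottomed sleeve. The bystander objects look unmoved in the final scene picture, and the gripper is clear of everything.
- **Small disagreements:** The camera put the pins at 94.2 mm from the axis rather than 95 mm. It also showed the gripped bush 1.2 mm off the jaw centre. Both are within the 2 mm calibration.
- **Refused commands:** My first three moves were refused because the rows lacked some keys; nothing moved.

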